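# Put the vegetable slicer together

### The arm

A 6-joint arm with a two-finger parallel gripper is mounted at the origin on a cart in front of the work surface, level with it; the furniture and walls round the work are solid. World frame = base frame: x ahead of the robot, y to its left, z up, the work surface at z = 0. Lengths are in mm, angles in rad, forces in N, time in s.
With the tool pointing down it reaches from about 350 to 775 mm from the base axis. Payload 7.3 kg.
Tool frame: the origin (TCP) lies between the finger pads; the fingertips stand 14 mm ahead of it and the grasp point (between the pads) lies 5 mm behind it; y points along the fingers, z is the direction in which the jaws open and shut, and the axes are right-handed (so a half turn about y gives the same grasp; the last joint's range is limited). The gripper opens to 92 mm and grips with 3 to 60 N. Pads are 19 mm wide; open, the fingers measure 130 mm over their backs; the gripper's body (75 mm by 190 mm) begins 47 mm behind the grasp point.
Start: joints at [1.203, 0.342, 1.524, -0, 1.275, -0.146], TCP at [115.475, 512.161, 240.741] pointing down, gripper open.
Joint ranges: [-2.53, 2.53], [-0.77, 2.02], [0.04, 2.7], [-1, 4.14], [0.28, 2.66], [-3.11, 3.11]. Speed limits (rad/s): [2.57, 2.57, 3.14, 3.14, 3.14, 3.14].

### API

Orientations are given as [roll, pitch, yaw] about the fixed x, y, z axes, in that order (R = Rz(yaw) Ry(pitch) Rx(roll)).
In Python, from plant import bot, vision, order gives the robot as it stands.
- The arm moves only by the tool apply_moves, never from a script. Its argument "rows" is a list of rows, each a list of 3 entries, a list of its own where there are three numbers: the shift along the tool's x, y, z in cm, then the turn about the tool's y in rad, then the finger opening in cm, from 0 to 9.18. A call has 1 to 5 rows; each row is the pose to reach, as a shift and turn from the pose measured when the call began, along the tool's axes at that moment; what a row does not reach only later rows make up. A row lasts 1/8 s, in which the tool goes at most 62.5 mm and 10.7 degrees, less where a joint would pass 70% of its speed; a pose out of reach is approached as far as the arm can. A call with a gripper value outside its range is refused whole. The fingers move at their own pace and stop on an object; the grip force is fixed at half the most. Time passes only in rows, so rows that repeat a pose let the fingers close. It gives the time, the measured TCP pose, the force and the opening at its end, in the units of the state.
- bot.get_obs(): the state, without advancing time (a new reading comes with each control period).
- vision.capture(name): name is "scene" or "top" or "wrist"; returns the picture (480x640x3 uint8, red, green, blue); there is no depth.
- vision.camera_info(name): a dict with "mtx" (3x3 intrinsics, pixels), "rvec" (rotation vector, rad) and "tvec" (3), from world to camera coordinates, as OpenCV has them. Camera axes: x right, y down, z forward; pixel columns grow to the right and rows downward; lengths in mm; the calibration is good to about 2 mm. The wrist camera is an equidistant fisheye: a pixel r from the principal point sees the ray r / f radians off the axis. A picture is of the moment at which its call begins: read the wrist's pose just before it. camera_info takes no time and is no camera call; for the wrist camera it gives the pose at the moment of the call.
- order.close_job(): hands the job in, once; it reports no verdict.
The state is a dict: "time": time; "joint_positions": joint angles; "dq": joint speeds; "tau": joint torques, N m; "tool_pos": TCP position; "tcp_rot": TCP orientation; "contact_force": force on the tool from outside, world axes, zero at the start; "moment": the same for the moment, N m; "grip_width": finger opening in mm.
Only numpy, scipy, OpenCV 4.12 (cv2) and the standard library are available. Lean on these libraries where they do the work, as an engineer would, in place of code of your own. Each camera call takes 0.05 s, during which the arm holds its last target.

### The job

Put the vegetable slicing machine together for slicing: first the white ejector disc fully down on the drive shaft, next the slicing disc (the one with two long straight blades) with its hub down over the ejector's hub, then the cover seated level in the rim of the bowl, and last the pusher upright in the cover's feed chute, down to its flange. Which way the discs and the cover are turned does not matter. Leave the grating disc (the one with many small holes) where it lies, and let go of everything.

Things in the scene. Friction and masses are not known exactly. Their poses are not given: they have to be found in the camera images.
- spindle (a point): Tip of the upright steel drive shaft (12 mm thick, last 10 mm tapered) in the middle of the fixed machine's open bowl, 86 mm above the table, 31 mm above the bowl's floor. Bowl: white, 152 mm inside, rim 83 mm above the table. +x points to the white motor housing behind it (78 mm high, knob to 90 mm), -x to the steel spout. z up.
- ejector_hub (a point): Ejector: white plastic disc, 140 mm across, 4 mm thick, with a hub of 22 mm diameter, top 38 mm above the underside, and 3 vanes, 12 mm high, from 22 to 68 mm off the axis. 0.12 kg. Point: on the axis, 21 mm above the underside; z up. Grip the hub from above. Its bore (16 mm wide, 31 deep, from below) goes over the shaft until the disc lies on the bowl's floor.
- slicing_hub (a point): Slicing disc: steel, 140 mm across, 3 mm thick, two long straight slots with blades (7 mm high), black hub of 32 mm diameter, top 34 mm above the underside. 0.25 kg. Point: on the axis, 17 mm above the underside; z up. Grip the hub from above. Its socket (26 mm wide, 20 deep, from below) goes over the ejector's hub; seated, its underside is 18 mm above the ejector's.
- grating_hub (a point): Grating disc, not wanted: like the slicing disc (same steel, size and black hub) but covered with many small round holes, no slots. Point: on the axis, 17 mm above its underside.
- cover_chute (a point): Cover: grey metal cap, 168 mm wide, 38 high, 0.3 kg, with an upright chute (tube, 48 mm outside, 40 inside). Point: on the chute's axis, 20 mm below its open top, 68 above the cover's lower edge. The cover's middle lies 44 mm to -x. Grip the chute from above, jaws closing along x, or it may tilt. A 6 mm spigot (146 mm wide) enters the bowl; seated, the lower edge is 77 mm above the table.
- pusher_mid (a point): Pusher: white plastic, 94 mm tall, standing upright: foot 33 mm in diameter and 58 long, flange 54 mm wide and 5 thick, on top a knob 27 mm wide and 31 tall to grip from above. 0.12 kg. Point: on the axis, 47 mm above the lower end; z up. The foot goes down the chute until the flange rests on the chute's top.
Mind the look-alikes: they are no part of the job. Leave any brown look-alike of the part that bears pusher_mid alone.

How it is judged:
By the outcome, as a careful person would: the job done as asked, in the order asked, and still so for the second after the job is handed in, with the robot touching nothing.
It also fails if it takes over 125 s, if anything falls off the work surface, if the arm or the gripper's body presses on something with over 40 N, if the wrist force passes 120 N, or if a joint passes its speed limit or range.

## Working session

There is one attempt and no reset: what is moved stays moved. The work goes in short steps, Python scripts to look and compute and a tool call to move; the robot and the scene stay as the last step left them, time stands still between calls to the robot, and variables do not carry over. Pictures are saved under pics/ and viewed, and the job is handed in when it is done.

Besides the shell and the picture viewer there is one more tool, called after "Request:" as name([rows], argument=value, ...), one row to a line, values as JSON. apply_moves: Moves the arm, as the interface text tells. Its arguments: {"type":"object","properties":{"rows":{"type":"array","items":{"type":"array"}}},"required":["rows"]}

```bash
ls; mkdir -p pics
python3 - <<'E'
from plant import bot, vision, order
import cv2
print(bot.get_obs())
for n in ("scene","top","wrist"):
    i=vision.camera_info(n);print(n,i)
    cv2.imwrite(f"pics/{n}0.png",vision.capture(n)[:,:,::-1])
E
```

```text
pics
{'time': 0.0, 'joint_positions': array([ 1.20301204e+00,  3.42701545e-01,  1.52500558e+00, -4.35306719e-06,
        1.27542239e+00, -1.45989815e-01]), 'dq': array([ 0.00073902,  0.00031246, -0.00095826, -0.0007299 , -0.00146202,
       -0.00170049]), 'tau': array([ 2.60727698e-03, -4.31229007e+01, -2.44221765e+01,  7.21044489e-02,
        5.57627971e-02, -1.23198015e-04]), 'tool_pos': array([115.32283734, 511.77898306, 240.05994268]), 'tcp_rot': array([-1.57231744e+00,  2.19451245e-04, -2.21793365e-01]), 'contact_force': array([ 0.2126671 , -0.14900336,  0.83164932]), 'moment': array([0.04213602, 0.00830689, 0.02239483]), 'grip_width': 91.59359643899958}
scene {'mtx': array([[498.31578564,   0.        , 320.57067347],
       [  0.        , 498.31578564, 248.41366566],
       [  0.        ,   0.        ,   1.        ]]), 'rvec': array([ 1.89206402, -0.69523585,  0.41556005]), 'tvec': array([-344.68630811,  240.82893006,  978.82454091])}
top {'mtx': array([[560.97765337,   0.        , 317.31389885],
       [  0.        , 560.97765337, 239.86662565],
       [  0.        ,   0.        ,   1.        ]]), 'rvec': array([ 2.12787332, -2.16959814,  0.17669606]), 'tvec': array([  61.46331427,  503.12990813, 1371.76017352])}
wrist {'mtx': array([[371.64829954,   0.        , 315.60240159],
       [  0.        , 371.64829954, 237.91248084],
       [  0.        ,   0.        ,   1.        ]]), 'rvec': array([-2.26200825, -1.8085071 , -0.26965156]), 'tvec': array([-524.70094696,  -36.38687077,  390.07154321])}
```

View pics/scene0.png

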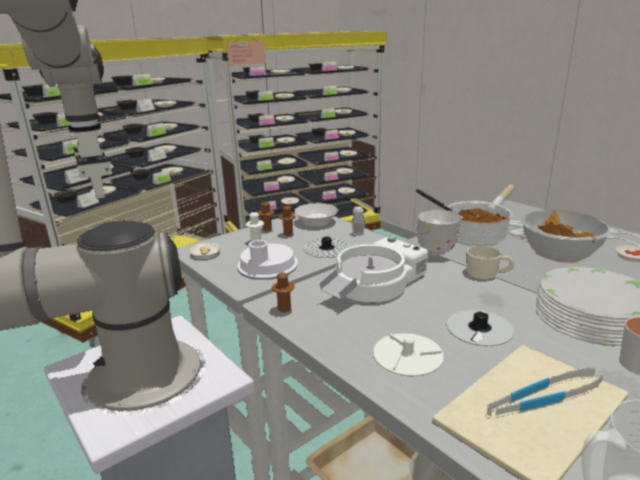

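View pics/top0.png

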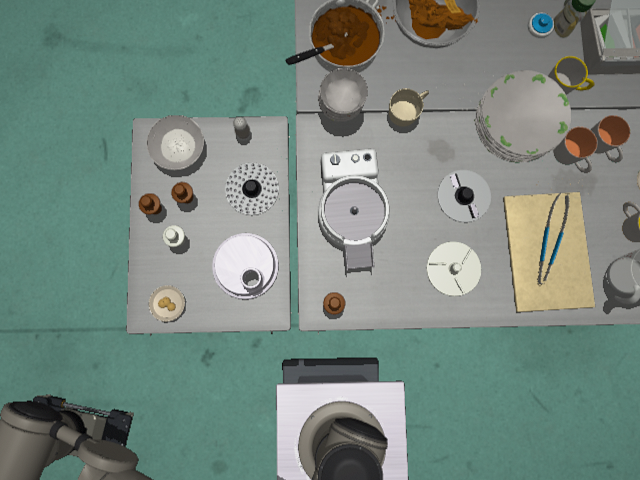

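View pics/wrist0.png

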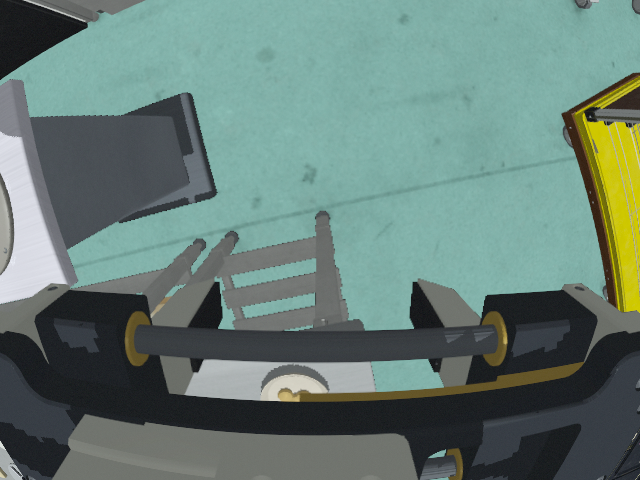

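The top view shows the ejector at (454,268), the two-blade disc at (464,196) and the holed grating disc at (252,188). The cover is at (246,266) with its chute at (252,281). The white pusher is at (174,236); brown look-alikes stand at (150,204), (182,193) and (334,304). The machine's shaft is at (354,210). Next I'll take close crops.

```bash
cat > h.py <<'E'
import numpy as np,cv2
from plant import bot,vision,order
def ray(name,uv,info=None):
    i=info or vision.camera_info(name);K=i['mtx'];R=cv2.Rodrigues(i['rvec'])[0];t=i['tvec']
    u=np.array([(uv[0]-K[0,2])/K[0,0],(uv[1]-K[1,2])/K[1,1]])
    if name=='wrist':
        r=np.linalg.norm(u);d=np.r_[u/r*np.sin(r),np.cos(r)] if r>1e-9 else np.array([0,0,1.])
    else: d=np.r_[u,1]
    return -R.T@t, R.T@d
def atz(name,uv,z,info=None):
    c,d=ray(name,uv,info);return c+d*(z-c[2])/d[2]
def proj(name,P,info=None):
    i=info or vision.camera_info(name);R=cv2.Rodrigues(i['rvec'])[0];p=R@np.array(P,float)+i['tvec']
    K=i['mtx']
    if name=='wrist':
        th=np.arctan2(np.hypot(p[0],p[1]),p[2]);q=p[:2]/np.hypot(p[0],p[1])*th
    else:q=p[:2]/p[2]
    return q*K[0,0]+K[:2,2]
def crop(img,x0,y0,w,h,s,fn):
    c=cv2.resize(img[y0:y0+h,x0:x0+w],None,fx=s,fy=s,interpolation=cv2.INTER_CUBIC);cv2.imwrite(fn,c)
E
python3 - <<'E'
from h import *
im=cv2.imread("pics/top0.png")
a=cv2.resize(im[150:300,415:515],None,fx=4,fy=4,interpolation=2)
b=cv2.resize(im[150:300,305:405],None,fx=4,fy=4,interpolation=2)
cv2.imwrite("pics/c1.png",np.hstack([b,a]))
c=cv2.resize(im[160:310,130:290],None,fx=4,fy=4,interpolation=2);cv2.imwrite("pics/c2.png",c)
for n,uv,z in [("spindle",(354,210),86),("ej",(455,268),38),("sl",(464.5,196),34),("gr",(251.5,188),34),("chute",(252,281),88),("pusher",(174,236),94)]:
    print(n,atz("top",uv,z).round(1))
E
```

```text
spindle [569.1 -38.9  86. ]
ej [ 426.7 -291.1   38. ]
sl [ 611.3 -327.1   34. ]
gr [641.8 216.8  34. ]
chute [400.  210.7  88. ]
pusher [511.5 397.2  94. ]
```

View pics/c1.png

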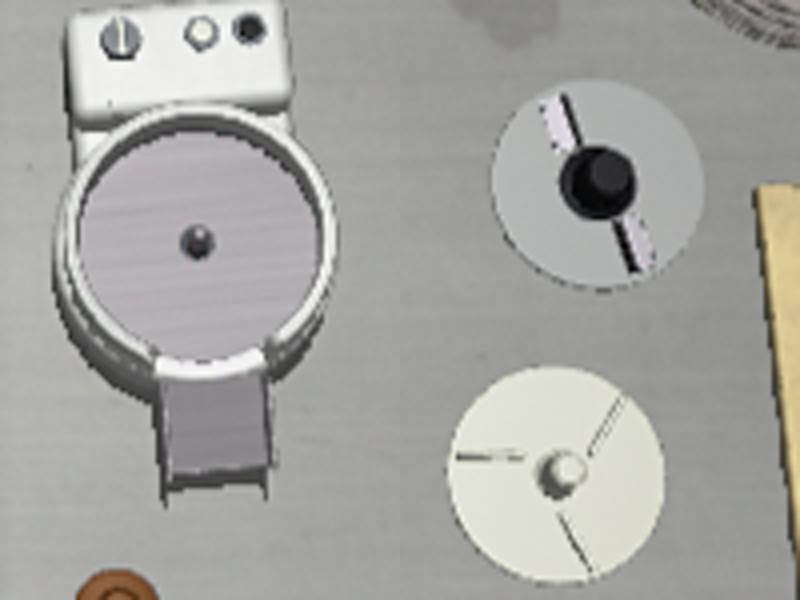

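View pics/c2.png

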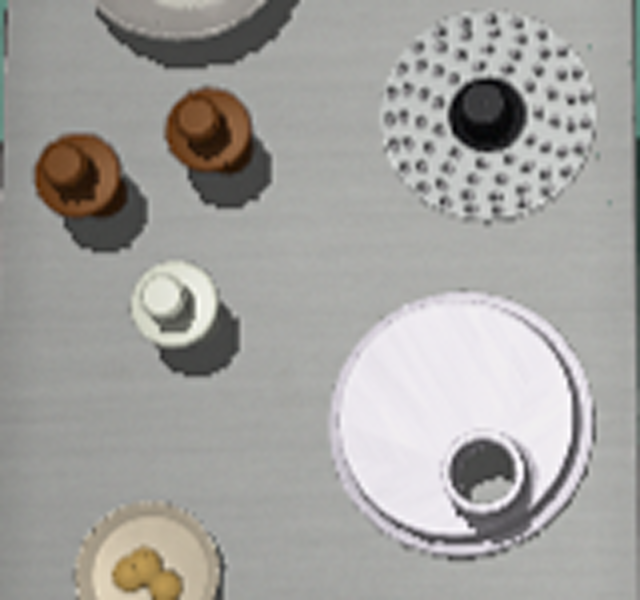

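```bash
cat >> h.py <<'E'
from scipy.spatial.transform import Rotation as Ro
def state():
    o=bot.get_obs();return o
def to(x,y,z,yaw=None):
    o=bot.get_obs();R=Ro.from_euler('xyz',o['tcp_rot']).as_matrix()
    d=R.T@(np.array([x,y,z])-o['tool_pos'])
    turn=0 if yaw is None else (o['tcp_rot'][2]-yaw+np.pi/2)%np.pi-np.pi/2
    print("shift cm",(d/10).round(2),"turn",round(turn,3),"| t",round(o['time'],2),"pos",o['tool_pos'].round(1),"rpy",o['tcp_rot'].round(3),"F",o['contact_force'].round(1),"w",round(o['grip_width'],1),"q",o['joint_positions'].round(2))
E
python3 - <<'E'
from h import *
for n,uv,z in [("spindle tip",(354,208),86),("ej disc",(453.8,268.5),3),("ej hubtop",(457,266.8),38),("sl disc",(464.4,196.4),2),("sl hubtop",(467.3,193.7),34),("chute",(251,278),88),("cover c",(245.5,266),3),("pusher top",(170.8,233.8),94),("flange",(173.7,236.2),63)]:
    print(n,atz("top",uv,z).round(1))
to(430,250,250,-.7)
E
```

```text
spindle tip [574.1 -39.   86. ]
ej disc [ 428.8 -297.     3. ]
ej hubtop [ 429.6 -296.3   38. ]
sl disc [ 617.5 -335.9    2. ]
sl hubtop [ 617.2 -334.6   34. ]
chute [407.2 213.   88. ]
cover c [445.4 235.9   3. ]
pusher top [517.  404.9  94. ]
flange [516.1 405.4  63. ]
shift cm [ 36.45  -0.96 -18.63] turn 0.478 | t 0.15 pos [115.4 511.9 240.2] rpy [-1.572  0.    -0.222] F [-1.   0.2 -0.4] w 91.8 q [ 1.2   0.34  1.52  0.    1.28 -0.15]
```

Request:
apply_moves([
  [[7.3,-0.2,-3.7],0.1,9],
  [[14.6,-0.4,-7.4],0.2,9],
  [[21.9,-0.6,-11.1],0.3,9],
  [[29.2,-0.8,-14.9],0.4,9],
  [[36.5,-1,-18.6],0.48,9],
])

```text
time: 0.78
tool_pos: [356.9, 310.9, 248.0]
tcp_rot: [-1.572, -0.0, -0.705]
contact_force: [1.6, -0.2, -0.6]
grip_width: 90.2
```

Run:
```python
from h import *
to(430,-100,230,-.7)
```

```text
shift cm [ 32.18   1.83 -26.57] turn -0.005 | t 0.78 pos [356.9 310.9 248. ] rpy [-1.572 -0.    -0.705] F [ 1.6 -0.2 -0.6] w 90.2 q [ 0.55  0.24  1.65 -0.    1.26 -0.31]
```

Request:
apply_moves([
  [[32.2,1.8,-26.6],0,9],
  [[32.2,1.8,-26.6],0,9],
  [[32.2,1.8,-26.6],0,9],
  [[32.2,1.8,-26.6],0,9],
  [[32.2,1.8,-26.6],0,9],
])

```text
time: 1.4
tool_pos: [410.9, 3.2, 234.8]
tcp_rot: [-1.571, -0.001, -0.705]
contact_force: [1.8, -0.3, 0.7]
grip_width: 90.0
```

Run:
```python
from h import *
to(430,-240,190,-.7)
cv2.imwrite("pics/w1.png",vision.capture("wrist")[:,:,::-1])
```

```text
shift cm [ 17.2    4.5  -17.29] turn -0.005 | t 1.4 pos [410.9   3.2 234.8] rpy [-1.571e+00 -1.000e-03 -7.050e-01] F [ 1.8 -0.3  0.7] w 90.0 q [-0.18  0.14  1.82 -0.    1.19 -1.04]
```

View pics/w1.png

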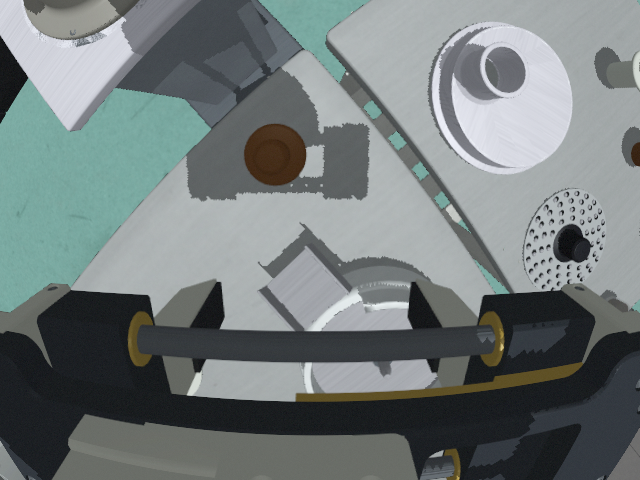

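Run:
```python
from h import *
im=cv2.imread("pics/w1.png")
crop(im,420,0,170,190,4,"pics/w1c.png")
print(atz("wrist",(503,71),88), proj("wrist",(407,213,88)),proj("wrist",(445,236,0)))
```

```text
[410.80140107 201.65219818  88.        ] [509.12504258  60.31874638] [504.07606282  89.15320833]
```

View pics/w1c.png

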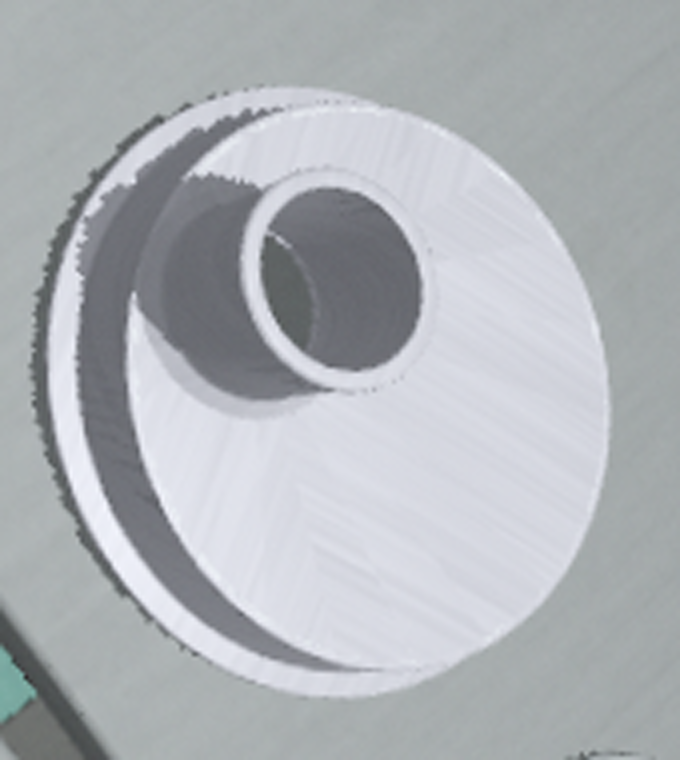

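Request:
apply_moves([
  [[17.2,4.5,-17.3],0,6],
  [[17.2,4.5,-17.3],0,6],
  [[17.2,4.5,-17.3],0,6],
  [[17.2,4.5,-17.3],0,6],
  [[17.2,4.5,-17.3],0,6],
])

```text
time: 2.08
tool_pos: [429.6, -250.3, 189.6]
tcp_rot: [-1.575, -0.002, -0.714]
contact_force: [0.1, 0.8, -0.5]
grip_width: 60.0
```

Run:
```python
from h import *
to(520,-380,190,-.7)
cv2.imwrite("pics/w2.png",vision.capture("wrist")[:,:,::-1])
```

```text
shift cm [ 1.533e+01  1.000e-02 -3.880e+00] turn -0.014 | t 2.08 pos [ 429.6 -250.3  189.6] rpy [-1.575 -0.002 -0.714] F [ 0.1  0.8 -0.5] w 60.0 q [-0.68  0.34  1.68 -0.    1.12 -1.53]
```

View pics/w2.png

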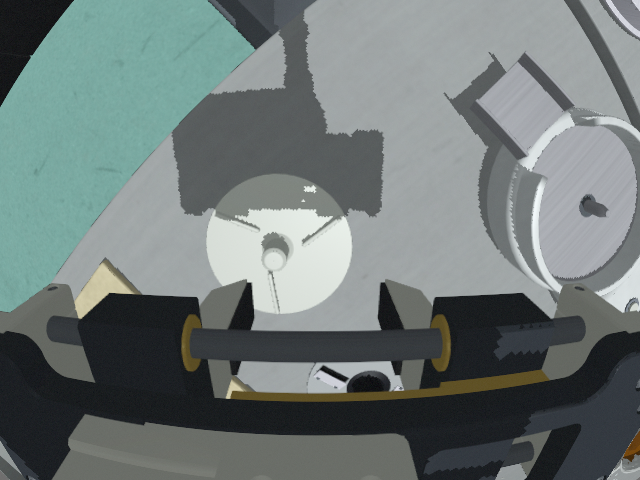

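```bash
cat >> h.py <<'E'
import pickle
def snap(fn):
    i=vision.camera_info("wrist");im=vision.capture("wrist")[:,:,::-1].copy()
    cv2.imwrite(f"pics/{fn}.png",im);pickle.dump(i,open(f"pics/{fn}.pkl","wb"));return im,i
def load(fn): return cv2.imread(f"pics/{fn}.png"),pickle.load(open(f"pics/{fn}.pkl","rb"))
E
python3 - <<'E'
from h import *
im,i=snap("w3")
a=cv2.resize(im[170:320,200:360],None,fx=2.5,fy=2.5,interpolation=2)
b=cv2.resize(im[130:280,480:640],None,fx=2.5,fy=2.5,interpolation=2)
cv2.imwrite("pics/w3c.png",np.hstack([a,b]))
to(430,-296,120,-.7)
for n,p in [("ej",(429,-296,38)),("ejb",(429,-296,4)),("sp",(574,-39,86)),("spb",(574,-39,55))]: print(n,proj("wrist",p,i).round(1))
E
```

```text
shift cm [ 3.18  7.04 -3.63] turn -0.011 | t 2.17 pos [ 429.7 -247.4  190.2] rpy [-1.574 -0.002 -0.711] F [-0.5 -0.2 -1. ] w 60.0 q [-0.67  0.34  1.68 -0.    1.12 -1.53]
ej [273.5 259.4]
ejb [277.6 246.6]
sp [609.7 211. ]
spb [588.7 203.1]
```

View pics/w3c.png

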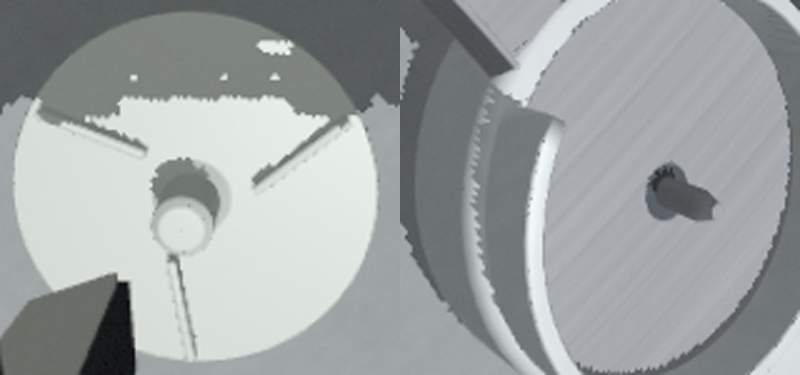

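Run:
```python
from h import *
im,i=load("w3")
for n,uv,z in [("hub",(272.8,262),38),("disc",(278,244.4),4),("tip",(605.4,212),86),("base",(585.6,206.8),55)]: print(n,atz("wrist",uv,z,i).round(1))
to(431,-297,23,-.7)
```

```text
hub [ 430.3 -298.1   38. ]
disc [ 427.6 -294.2    4. ]
tip [571.2 -43.8  86. ]
base [574.5 -44.   55. ]
shift cm [ 3.3  16.74 -3.61] turn -0.011 | t 2.17 pos [ 429.7 -247.4  190.2] rpy [-1.574 -0.002 -0.711] F [-0.5 -0.2 -1. ] w 60.0 q [-0.67  0.34  1.68 -0.    1.12 -1.53]
```

Request:
apply_moves([
  [[3.3,5,-3.6],0.1,6],
  [[3.3,8,-3.6],0.2,6],
  [[3.3,11,-3.6],0.33,6],
  [[3.3,11,-3.6],0.33,6],
  [[3.3,11,-3.6],0.33,6],
])

```text
time: 2.8
tool_pos: [432.0, -296.1, 81.8]
tcp_rot: [-1.573, -0.005, -1.038]
contact_force: [0.2, -0.4, 0.0]
grip_width: 59.8
```

Run:
```python
from h import *
to(429.7,-296.5,30,-1.04)
im,i=snap("w4")
print(proj("wrist",(429.7,-296.5,38),i))
```

```text
shift cm [-0.1   5.18 -0.21] turn 0.002 | t 2.8 pos [ 432.  -296.1   81.8] rpy [-1.573 -0.005 -1.038] F [ 0.2 -0.4  0. ] w 59.8 q [-0.75  0.52  1.73 -0.    0.88 -1.28]
[311.09864735 275.66874399]
```

View pics/w4.png

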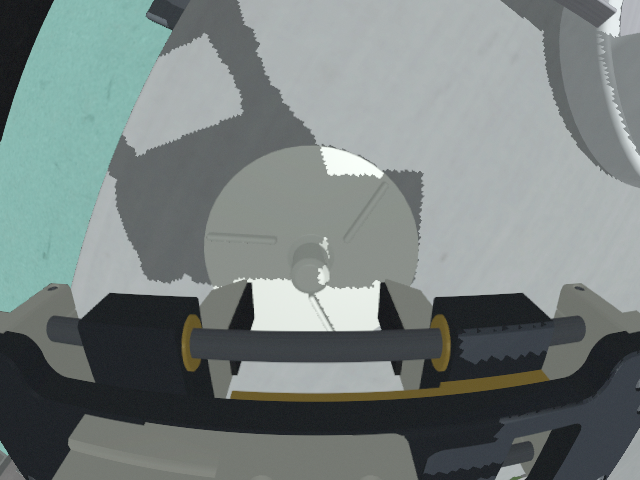

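Run:
```python
from h import *
im,i=load("w4")
c=np.array([429.7,-296.5])
yaw=-1.038; X=np.array([np.cos(yaw),np.sin(yaw)]);Z=np.array([-np.sin(yaw),np.cos(yaw)])
for n,uv in [("Lin",(276,239)),("Lout",(209,236)),("Rin",(347,240)),("Rout",(386,182)),("Bin",(310,293)),("Bout",(331,330))]:
    p=atz("wrist",uv,16,i)[:2]-c; a=p@Z;b=-p@X
    print(n,np.hypot(a,b).round(1),np.degrees(np.arctan2(b,a)).round(), "z,x",a.round(1),-b.round(1))
```

```text
Lin 25.2 146.0 z,x -21.0 -14.0
Lout 63.9 166.0 z,x -61.9 -15.8
Rin 24.8 33.0 z,x 20.9 -13.4
Rout 64.3 48.0 z,x 42.6 -48.1
Bin 21.2 -93.0 z,x -1.1 21.1
Bout 49.7 -76.0 z,x 12.4 48.1
```

Request:
apply_moves([
  [[-0.1,3,-0.2],0,6],
  [[-0.1,5.6,-0.2],0,6],
  [[-0.1,5.8,-0.2],0,6],
  [[-0.1,5.8,-0.2],0,1.5],
  [[-0.1,5.8,-0.2],0,1.5],
])

```text
time: 3.48
tool_pos: [430.6, -297.4, 25.4]
tcp_rot: [-1.572, -0.008, -1.038]
contact_force: [0.3, -0.3, -0.0]
grip_width: 44.5
```

Request:
apply_moves([
  [[0,0,0],0,1.5],
  [[0,0,0],0,1.5],
  [[0,0,0],0,1.5],
])

```text
time: 3.85
tool_pos: [430.8, -297.7, 25.9]
tcp_rot: [-1.572, -0.009, -1.038]
contact_force: [-0.7, -0.8, 4.3]
grip_width: 20.8
```

Request:
apply_moves([
  [[0,-1,0],0,1.5],
  [[0,-5,0],0,1.5],
  [[0,-10,0],0,1.5],
  [[0,-15,0],0,1.5],
  [[0,-16,0],0,1.5],
])

```text
time: 4.47
tool_pos: [431.4, -297.3, 189.7]
tcp_rot: [-1.57, -0.015, -1.038]
contact_force: [-0.7, -0.0, -1.7]
grip_width: 21.0
```

Run:
```python
from h import *
to(480,-160,190,-1.04)
im,i=snap("w5")
```

```text
shift cm [-9.35 -0.16 11.17] turn 0.002 | t 4.47 pos [ 431.4 -297.3  189.7] rpy [-1.57  -0.015 -1.038] F [-0.7 -0.  -1.7] w 21.0 q [-0.75  0.38  1.62 -0.    1.13 -1.28]
```

View pics/w5.png

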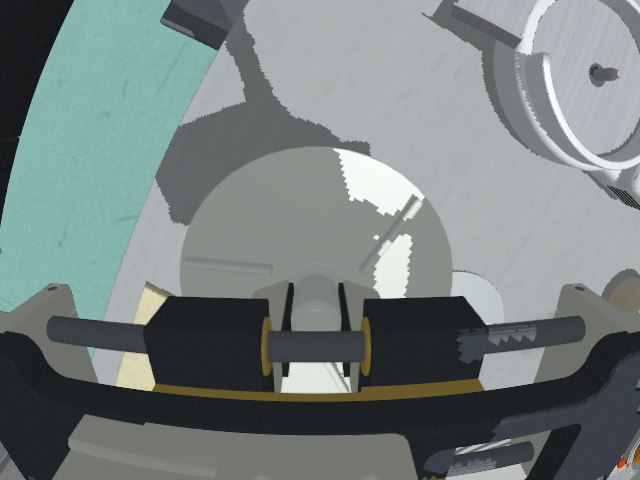

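Run:
```python
from h import *
to(640,-160,200,-1.04)
```

```text
shift cm [-1.16 -1.12 24.96] turn 0.002 | t 4.53 pos [ 431.  -297.   188.9] rpy [-1.57  -0.013 -1.038] F [ 0.4 -0.4  0.1] w 20.6 q [-0.75  0.38  1.62 -0.    1.13 -1.28]
```

Request:
apply_moves([
  [[-1.2,-1.1,6],0,1.5],
  [[-1.2,-1.1,12],0,1.5],
  [[-1.2,-1.1,18],0,1.5],
  [[-1.2,-1.1,25],0,1.5],
  [[-1.2,-1.1,25],0,1.5],
])

```text
time: 5.15
tool_pos: [641.9, -156.2, 196.5]
tcp_rot: [-1.572, -0.01, -1.034]
contact_force: [-0.4, 0.1, -1.1]
grip_width: 20.9
```

Request:
apply_moves([
  [[0,0,0],0,1.5],
])

```text
time: 5.28
tool_pos: [641.3, -155.7, 194.3]
tcp_rot: [-1.575, -0.007, -1.033]
contact_force: [-0.8, -0.7, -0.8]
grip_width: 20.3
```

Run:
```python
from h import *
to(572,-42,200,-1.04)
im,i=snap("w6")
print(proj("wrist",(572,-42,86),i),proj("wrist",(572,-42,55),i))
```

```text
shift cm [-13.31  -0.66  -0.12] turn 0.007 | t 5.28 pos [ 641.3 -155.7  194.3] rpy [-1.575 -0.007 -1.033] F [-0.8 -0.7 -0.8] w 20.3 q [-0.35  0.63  1.18 -0.01  1.33 -0.89]
[313.77167897  47.97534049] [314.1307563   56.20590796]
```

View pics/w6.png

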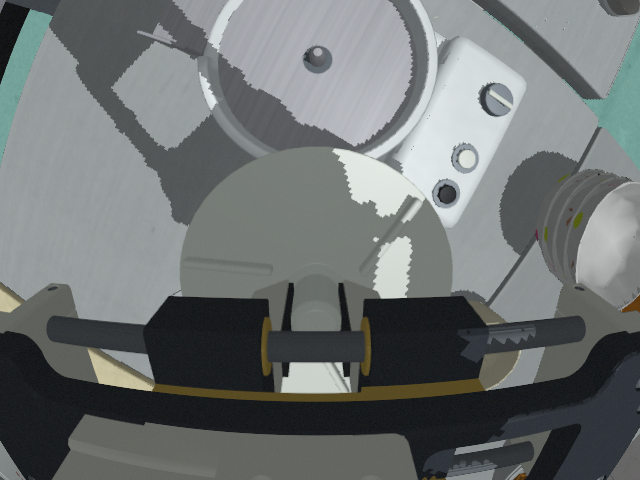

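Run:
```python
from h import *
im,i=load("w6")
a=cv2.resize(im[25:85,285:345],None,fx=6,fy=6,interpolation=2)
b=cv2.resize(im[260:320,285:345],None,fx=6,fy=6,interpolation=2)
cv2.imwrite("pics/w6c.png",np.hstack([a,b]))
```

```text
(no output)
```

View pics/w6c.png

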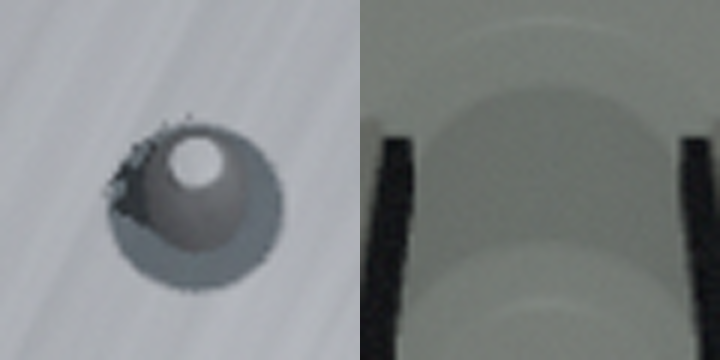

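Run:
```python
from h import *
im,i=load("w6")
print("tip",atz("wrist",(317.1,51.6),86,i).round(1),"base",atz("wrist",(317.4,59.1),55,i).round(1))
T=np.array([641.3,-155.7,194.3]);R=Ro.from_euler('xyz',[-1.575,-.007,-1.033]).as_matrix()
zt=194.3-25.9+4
for uv in [(316,146.5),(180.5,265),(453,272),(222,190),(410,189)]:
    p=R.T@(atz("wrist",uv,zt,i)-T);print(uv,p.round(1))
print(R.T@(atz("wrist",(315.8,310),zt+34,i)-T))
g=cv2.cvtColor(im,cv2.COLOR_BGR2GRAY)
```

```text
tip [575.2 -43.1  86. ] base [575.2 -42.7  55. ]
(316, 146.5) [-71.2  21.4   0.5]
(180.5, 265) [-15.   22.1 -66.9]
(453, 272) [-11.5  21.5  69.2]
(222, 190) [-52.2  21.7 -42.4]
(410, 189) [-52.7  21.3  43.4]
[ -9.79762065 -12.17080103   0.43118847]
```

Run:
```python
from h import *
to(574.6,-43.8,126,-1.04)
```

```text
shift cm [-13.05   6.73   0.07] turn 0.007 | t 5.33 pos [ 640.9 -155.8  194.2] rpy [-1.575 -0.007 -1.033] F [-0.7  0.4 -1.9] w 21.0 q [-0.35  0.63  1.18 -0.01  1.33 -0.89]
```

Request:
apply_moves([
  [[-5,0,0],0,1.5],
  [[-10,1,0.1],0,1.5],
  [[-13,3,0.1],0,1.5],
  [[-13,6,0.1],0,1.5],
  [[-13,6.7,0.1],0,1.5],
])

```text
time: 5.95
tool_pos: [573.0, -44.7, 124.8]
tcp_rot: [-1.578, -0.004, -1.034]
contact_force: [-0.6, -0.6, -1.0]
grip_width: 20.9
```

Request:
apply_moves([
  [[0,0,0],0,1.5],
])

```text
time: 6.08
tool_pos: [572.8, -45.6, 124.9]
tcp_rot: [-1.578, -0.004, -1.036]
contact_force: [0.1, 0.1, -0.9]
grip_width: 20.4
```

Run:
```python
from h import *
to(574.6,-43.8,81,-1.04)
im,i=snap("w7")
cv2.imwrite("pics/s7.png",cv2.resize(vision.capture("scene")[200:330,300:450,::-1],None,fx=4,fy=4))
```

```text
shift cm [-0.08  4.39  0.28] turn 0.004 | t 6.08 pos [572.8 -45.6 124.9] rpy [-1.578 -0.004 -1.036] F [ 0.1  0.1 -0.9] w 20.4 q [-0.21  0.55  1.54 -0.01  1.06 -0.74]
```

View pics/w7.png

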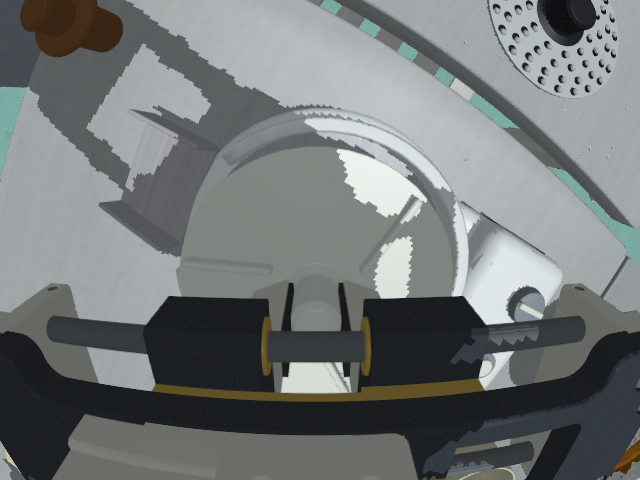

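View pics/s7.png

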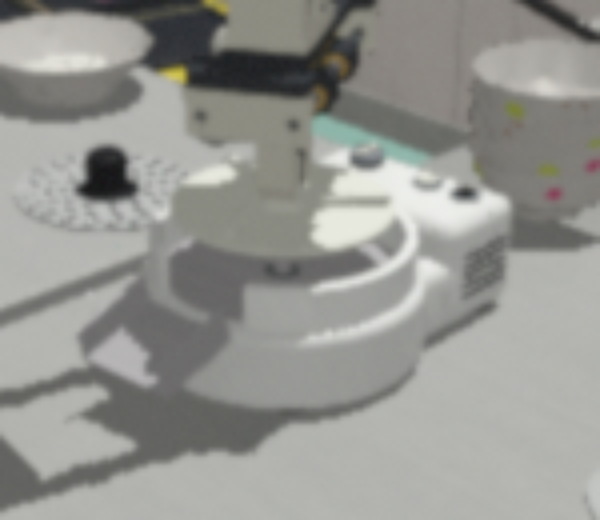

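Request:
apply_moves([
  [[-0.1,0,0.3],0,1.5],
  [[-0.1,0.6,0.3],0,1.5],
  [[-0.1,1.2,0.3],0,1.5],
  [[-0.1,1.8,0.3],0,1.5],
  [[-0.1,2.2,0.3],0,1.5],
])

```text
time: 6.8
tool_pos: [575.0, -43.3, 102.8]
tcp_rot: [-1.578, -0.004, -1.035]
contact_force: [0.2, -0.7, -0.7]
grip_width: 20.5
```

Run:
```python
from h import *
to(574.6,-43.8,81,-1.04)
```

```text
shift cm [ 0.02  2.18 -0.05] turn 0.005 | t 6.8 pos [575.  -43.3 102.8] rpy [-1.578 -0.004 -1.035] F [ 0.2 -0.7 -0.7] w 20.5 q [-0.2   0.58  1.55 -0.01  1.01 -0.73]
```

Shaft is entering the bore (the underside is at about 77 mm, below the tip at 86) with no force.

Request:
apply_moves([
  [[0,0.5,0],0,1.5],
  [[0,1,0],0,1.5],
  [[0,1.5,0],0,1.5],
  [[0,2,0],0,1.5],
  [[0,2.2,0],0,1.5],
])

```text
time: 7.42
tool_pos: [574.7, -43.4, 80.9]
tcp_rot: [-1.578, -0.004, -1.035]
contact_force: [-5.7, 0.4, 11.1]
grip_width: 20.7
```

Run:
```python
from h import *
to(574.6,-43.8,81,-1.04)
```

```text
shift cm [ 0.03 -0.01 -0.03] turn 0.005 | t 7.42 pos [574.7 -43.4  80.9] rpy [-1.578 -0.004 -1.035] F [-5.7  0.4 11.1] w 20.7 q [-0.2   0.6   1.57 -0.01  0.97 -0.73]
```

Request:
apply_moves([
  [[0,0,0],0,4.5],
  [[0,0,0],0,4.5],
  [[0,-1,0],0,4.5],
  [[0,-5,0],0,4.5],
  [[0,-10,0],0,4.5],
])

```text
time: 8.05
tool_pos: [574.6, -42.6, 181.8]
tcp_rot: [-1.58, -0.003, -1.035]
contact_force: [1.4, 0.1, -0.1]
grip_width: 45.2
```

Run:
```python
from h import *
to(640,-160,200,-.7)
im,i=snap("w8")
print(proj("wrist",(575,-43,93),i))
```

```text
shift cm [13.43 -1.78 -0.38] turn -0.335 | t 8.05 pos [574.6 -42.6 181.8] rpy [-1.58  -0.003 -1.035] F [ 1.4  0.1 -0.1] w 45.2 q [-0.2   0.49  1.46 -0.01  1.2  -0.74]
[316.40420993 250.86106538]
```

View pics/w8.png

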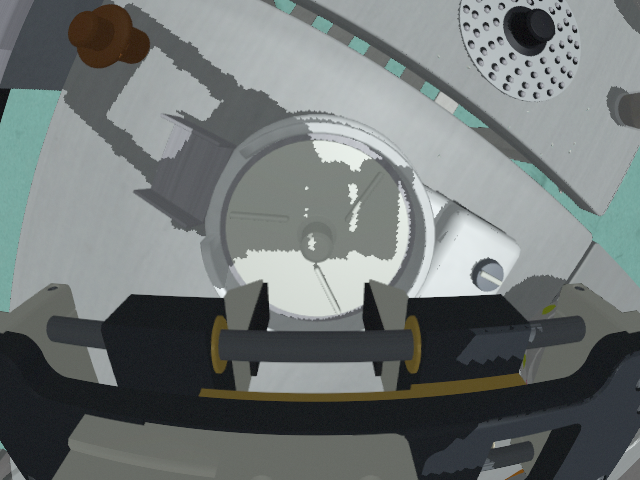

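Run:
```python
from h import *
to(620,-330,150,0.05)
```

```text
shift cm [ 26.77   4.27 -11.04] turn -1.085 | t 8.1 pos [578.  -43.1 189.8] rpy [-1.57  -0.011 -1.035] F [ 3.7 -0.4  4.5] w 44.6 q [-0.2   0.48  1.45 -0.01  1.2  -0.74]
```

Request:
apply_moves([
  [[5.4,0,-2.2],-0.18,6],
  [[10.8,0,-4.4],-0.36,6],
  [[16,1,-6.6],-0.54,6],
  [[21.6,3,-8.8],-0.72,6],
  [[26.8,4.2,-11],-0.9,6],
])

```text
time: 8.72
tool_pos: [620.5, -332.0, 150.5]
tcp_rot: [-1.579, -0.008, -0.129]
contact_force: [1.6, 0.4, 0.2]
grip_width: 59.9
```

Request:
apply_moves([
  [[0,0,0],-0.18,6],
  [[0,0,0],-0.2,6],
  [[0,0,0],-0.2,6],
])

```text
time: 9.1
tool_pos: [620.8, -331.3, 151.2]
tcp_rot: [-1.581, -0.006, 0.068]
contact_force: [0.6, -0.5, 0.5]
grip_width: 59.8
```

Run:
```python
from h import *
to(617,-335,26,0.05)
im,i=snap("w9")
print(proj("wrist",(617,-335,34),i))
```

```text
shift cm [-0.48 12.52 -0.22] turn 0.018 | t 9.1 pos [ 620.8 -331.3  151.2] rpy [-1.581 -0.006  0.068] F [ 0.6 -0.5  0.5] w 59.8 q [-0.6   0.74  1.09 -0.    1.3  -2.24]
[312.03562467 231.00660037]
```

View pics/w9.png

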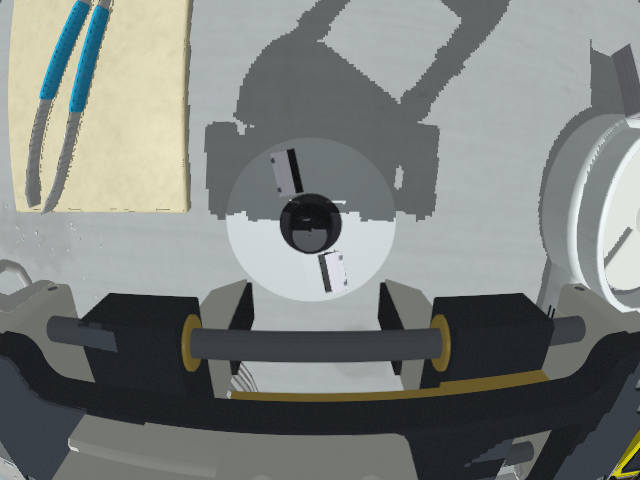

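Run:
```python
from h import *
im,i=load("w9")
crop(np.clip(im.astype(float)*1.6,0,255).astype(np.uint8),215,130,190,180,4,"pics/w9c.png")
```

View pics/w9c.png

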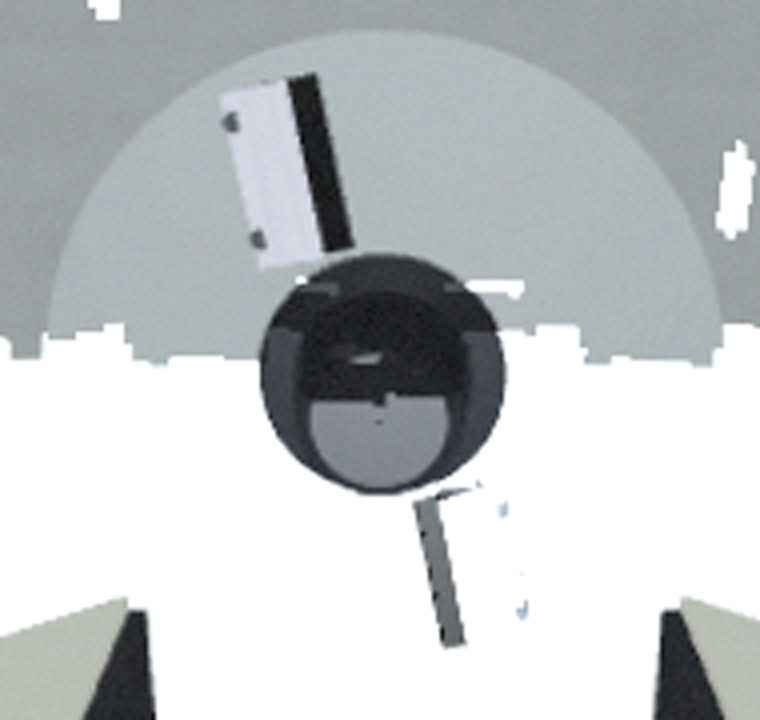

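Run:
```python
from h import *
im,i=load("w9")
print(atz("wrist",(309.5,233.6),34,i),atz("wrist",(311.5,219),3,i))
s=cv2.imread("pics/scene0.png")
a=cv2.resize(s[300:350,440:520],None,fx=5,fy=5,interpolation=2);b=cv2.resize(s[225:275,290:370],None,fx=5,fy=5,interpolation=2)
cv2.imwrite("pics/s0c.png",np.hstack([a,b]))
c=(616.5,-334.5)
for z in (0,3,10,15,34): print(z,proj("scene",(*c,z)))
```

```text
[ 619.09802647 -336.71657545   34.        ] [ 616.07846797 -336.08946554    3.        ]
0 [477.3730478  326.08747767]
3 [477.51356084 324.92490286]
10 [477.84265473 322.20205043]
15 [478.07878214 320.24838276]
34 [478.98421952 312.75698763]
```

View pics/s0c.png

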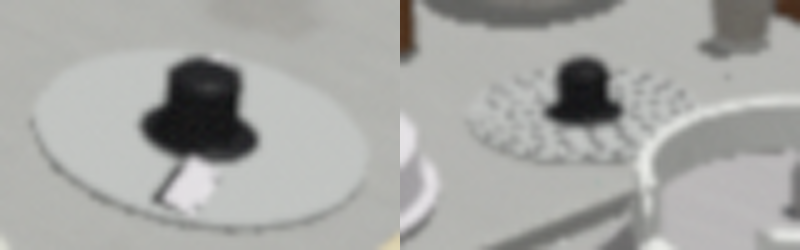

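Run:
```python
from h import *
to(618,-335.8,29,0.05)
```

```text
shift cm [-0.39 12.23 -0.32] turn 0.019 | t 9.15 pos [ 620.8 -331.1  151.3] rpy [-1.581 -0.006  0.069] F [-0.2  0.2 -0.8] w 60.0 q [-0.6   0.74  1.09 -0.    1.3  -2.24]
```

Request:
apply_moves([
  [[-0.4,4,-0.3],0,6],
  [[-0.4,8,-0.3],0,6],
  [[-0.4,10,-0.3],0,6],
  [[-0.4,11.4,-0.3],0,6],
  [[-0.4,12.1,-0.3],0,6],
])

```text
time: 9.78
tool_pos: [618.4, -335.5, 30.5]
tcp_rot: [-1.582, -0.007, 0.069]
contact_force: [0.6, 0.2, 0.1]
grip_width: 60.3
```

Run:
```python
from h import *
im,i=snap("w10")
to(618,-335.8,29,0.05)
```

```text
shift cm [-0.01  0.09 -0.03] turn 0.019 | t 9.82 pos [ 618.1 -335.5   29.9] rpy [-1.581 -0.007  0.069] F [-0.4  0.  -0.7] w 60.1 q [-0.6   0.86  1.2  -0.    1.07 -2.24]
```

View pics/w10.png

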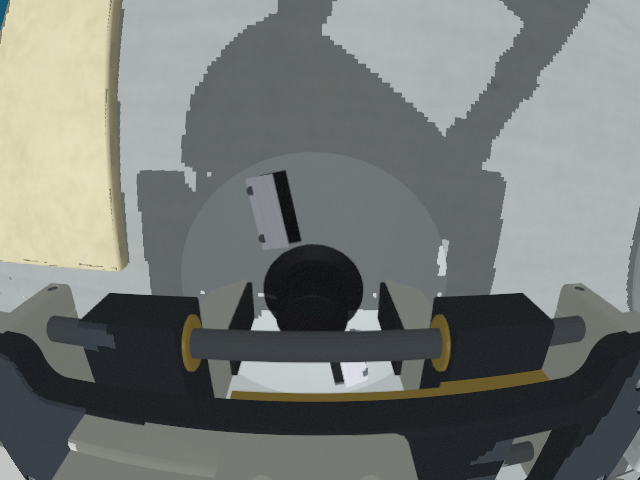

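Request:
apply_moves([
  [[0,0,0],0,2.5],
  [[0,0,0],0,2.5],
  [[0,0,0],0,2.5],
  [[0,0,0],0,2.5],
])

```text
time: 10.32
tool_pos: [618.4, -335.9, 30.6]
tcp_rot: [-1.582, -0.008, 0.069]
contact_force: [-0.2, -0.9, 1.9]
grip_width: 31.1
```

Run:
```python
from h import *
im,i=snap("w11")
crop(im,180,140,270,260,3,"pics/w11c.png")
to(618,-335.8,29,0.05)
```

```text
shift cm [-0.04  0.16  0.01] turn 0.019 | t 10.38 pos [ 618.4 -335.9   30.6] rpy [-1.582 -0.008  0.069] F [ 0.3 -0.5  2.5] w 31.1 q [-0.6   0.86  1.2  -0.    1.07 -2.24]
```

View pics/w11c.png

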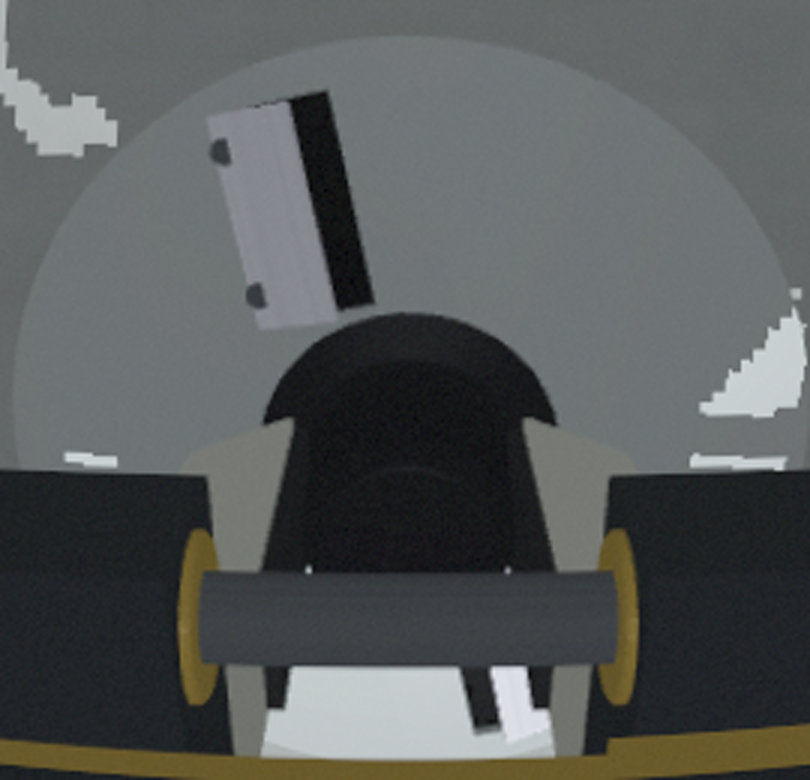

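Request:
apply_moves([
  [[0,-1,0],0,2.5],
  [[0,-4,0],0,2.5],
  [[0,-9,0],0,2.5],
  [[0,-14,0],0,2.5],
  [[0,-16,0],0,2.5],
])

```text
time: 11.0
tool_pos: [617.9, -334.6, 195.0]
tcp_rot: [-1.585, -0.012, 0.069]
contact_force: [0.1, -0.3, -1.9]
grip_width: 31.0
```

Run:
```python
from h import *
to(690,-120,195,-.4)
im,i=snap("w12")
o=bot.get_obs();print(o['tool_pos'])
```

```text
shift cm [ 8.67 -0.2  20.91] turn 0.469 | t 11.0 pos [ 617.9 -334.6  195. ] rpy [-1.585 -0.012  0.069] F [ 0.1 -0.3 -1.9] w 31.0 q [-0.6   0.7   1.04 -0.    1.38 -2.24]
[ 618.30403178 -334.83650981  196.68734514]
```

View pics/w12.png

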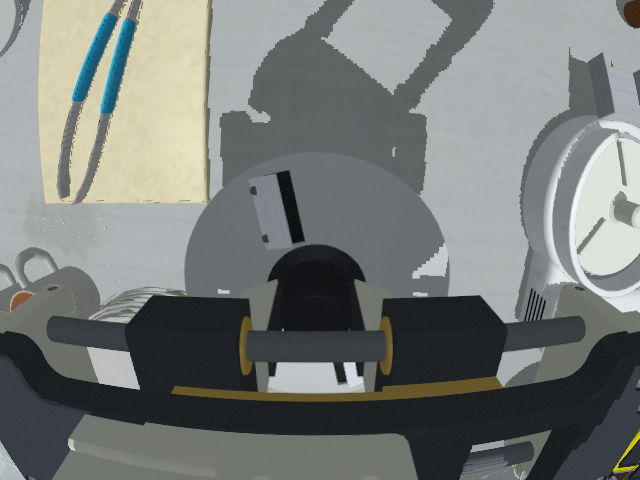

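Request:
apply_moves([
  [[2,-0.2,5],0.15,2.5],
  [[4,-0.2,10],0.3,2.5],
  [[6,-0.2,15.5],0.47,2.5],
  [[8.4,-0.2,21],0.47,2.5],
  [[8.4,-0.2,21],0.47,2.5],
])

```text
time: 11.68
tool_pos: [688.2, -114.0, 195.3]
tcp_rot: [-1.577, -0.017, -0.395]
contact_force: [-0.4, -0.3, -1.9]
grip_width: 31.2
```

Request:
apply_moves([
  [[0,0,2],0,2.5],
  [[0,0,2],0,2.5],
])

```text
time: 11.92
tool_pos: [695.9, -94.1, 194.4]
tcp_rot: [-1.577, -0.015, -0.393]
contact_force: [-0.8, 0.2, -3.0]
grip_width: 31.1
```

Run:
```python
from h import *
im,i=snap("w13")
to(575,-43,195,-.4)
print(proj("wrist",(575,-43,93),i))
a=cv2.resize(im[20:120,260:380],None,fx=6,fy=6,interpolation=2);cv2.imwrite("pics/w13c.png",a)
```

```text
shift cm [-13.16  -0.25   0.19] turn 0.006 | t 11.97 pos [695.8 -95.3 194.6] rpy [-1.578 -0.016 -0.394] F [-0.6 -0.  -1.6] w 31.0 q [-0.24  0.7   1.04 -0.01  1.39 -1.42]
[317.25581606  46.62288107]
```

View pics/w13.png

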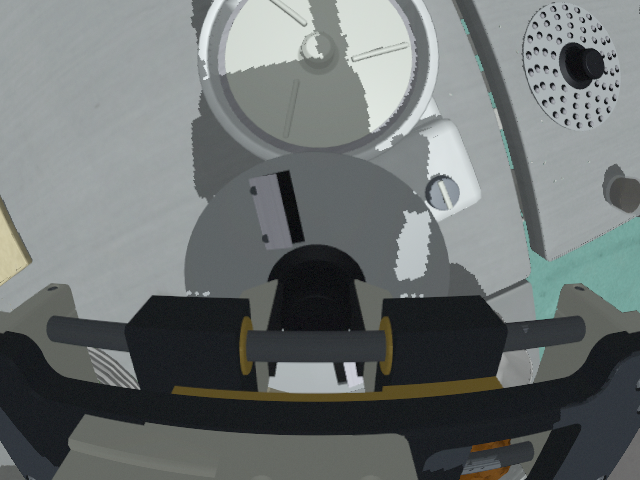

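View pics/w13c.png

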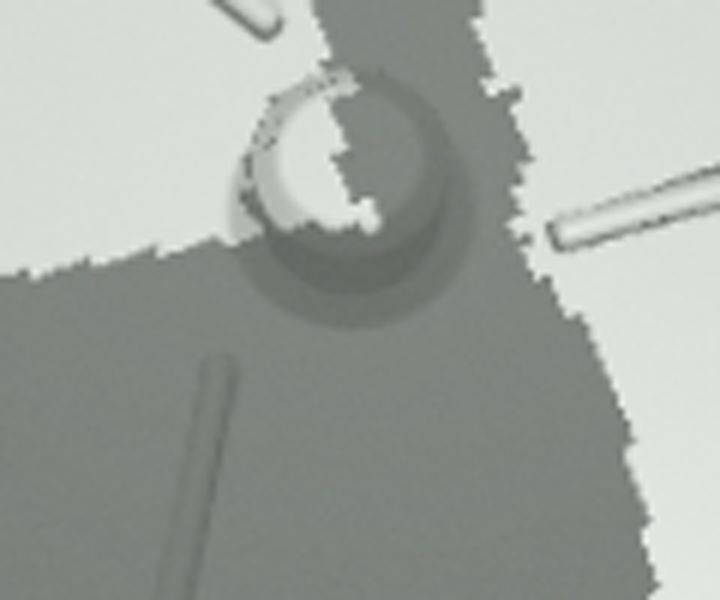

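Run:
```python
from h import *
im,i=load("w13")
print("hub",atz("wrist",(317.9,46.3),93,i))
crop(im,175,140,290,170,2.7,"pics/w13d.png")
```

```text
hub [574.95438643 -42.53598063  93.        ]
```

View pics/w13d.png

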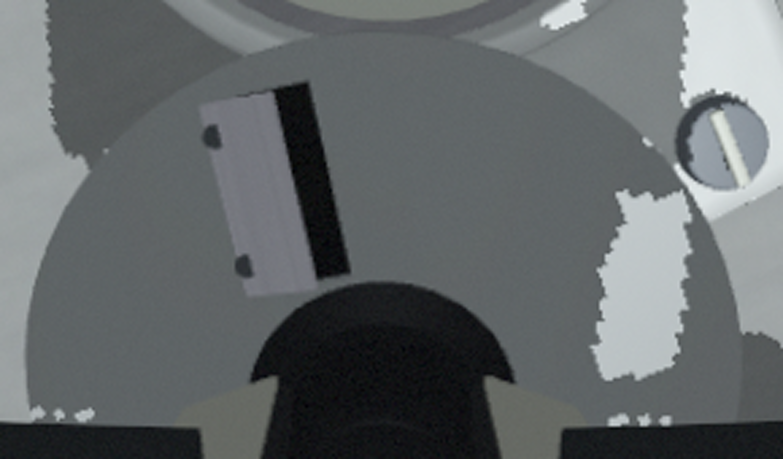

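Run:
```python
from h import *
from scipy.optimize import least_squares
im,i=load("w13")
T=np.array([695.8,-94.7,194.5]);R=Ro.from_euler('xyz',[-1.5775,-.0155,-.3935]).as_matrix()
pts=[(26,355),(38,265),(90,168),(200,80),(380,32),(520,55),(640,140),(690,205),(722,265),(741,350)]
P=[]
for a,b in pts:
    uv=(175+a/2.7,140+b/2.7)
    c,d=ray("wrist",uv,i); c=R.T@(c-T);d=R.T@d
    P.append((c+d*((30.6-3)-c[1])/d[1])[[0,2]])
P=np.array(P);print(P.round(1))
f=least_squares(lambda q:np.hypot(*(P-q[:2]).T)-q[2],[0,0,70]);print(f.x,f.fun.round(1))
f=least_squares(lambda q:np.hypot(*(P-q[:2]).T)-70,[0,0]);print(f.x)
```

```text
[[ -9.2 -66.6]
 [-27.2 -62.1]
 [-45.3 -50.5]
 [-60.4 -29.8]
 [-68.3   1.1]
 [-64.6  24.9]
 [-50.2  46.7]
 [-38.5  56.9]
 [-27.2  64.3]
 [-10.2  70.1]]
[ 0.97388233  1.22973724 69.07100934] [-0.4  0.2  0.3 -0.3  0.2  0.6 -0.6 -0.8 -0.   0.7]
[2.23290698 1.2185618 ]
```

Run:
```python
from h import *
to(573.6,-43.1,132,-.4)
```

```text
shift cm [-13.38   6.05   0.17] turn 0.006 | t 11.97 pos [695.8 -95.3 194.6] rpy [-1.578 -0.016 -0.394] F [-0.6 -0.  -1.6] w 31.0 q [-0.24  0.7   1.04 -0.01  1.39 -1.42]
```

Request:
apply_moves([
  [[-5,0,0.1],0,2.5],
  [[-10,1,0.2],0,2.5],
  [[-13.4,2.5,0.2],0,2.5],
  [[-13.4,4.5,0.2],0,2.5],
  [[-13.4,5.8,0.2],0,2.5],
])

```text
time: 12.6
tool_pos: [573.1, -43.7, 134.0]
tcp_rot: [-1.578, -0.016, -0.395]
contact_force: [-0.8, -0.1, -2.3]
grip_width: 31.1
```

Request:
apply_moves([
  [[0,0,0],0,2.5],
])

```text
time: 12.72
tool_pos: [572.9, -44.4, 133.2]
tcp_rot: [-1.578, -0.014, -0.396]
contact_force: [1.0, 0.3, -2.2]
grip_width: 31.1
```

Run:
```python
from h import *
to(573.6,-43.1,103.5,-.4)
```

```text
shift cm [-0.02  2.97  0.17] turn 0.004 | t 12.72 pos [572.9 -44.4 133.2] rpy [-1.578 -0.014 -0.396] F [ 1.   0.3 -2.2] w 31.1 q [-0.21  0.53  1.54 -0.01  1.06 -1.37]
```

Request:
apply_moves([
  [[0,0,0.2],0,2.5],
  [[0,0.5,0.2],0,2.5],
  [[0,0.9,0.2],0,2.5],
  [[0,1.2,0.2],0,2.5],
  [[0,1.5,0.2],0,2.5],
])

```text
time: 13.35
tool_pos: [573.8, -42.7, 118.0]
tcp_rot: [-1.578, -0.014, -0.396]
contact_force: [-0.8, -0.2, -1.4]
grip_width: 31.0
```

Run:
```python
from h import *
to(573.6,-43.1,103.5,-.4)
```

```text
shift cm [-0.02  1.45 -0.03] turn 0.004 | t 13.35 pos [573.8 -42.7 118. ] rpy [-1.578 -0.014 -0.396] F [-0.8 -0.2 -1.4] w 31.0 q [-0.2   0.55  1.56 -0.01  1.03 -1.37]
```

Request:
apply_moves([
  [[0,0.4,0],0,2.5],
  [[0,0.8,0],0,2.5],
  [[0,1.1,0],0,2.5],
  [[0,1.35,0],0,2.5],
  [[0,1.5,0],0,2.5],
])

```text
time: 13.98
tool_pos: [574.0, -42.9, 103.5]
tcp_rot: [-1.579, -0.014, -0.396]
contact_force: [-3.9, 0.8, 9.2]
grip_width: 31.0
```

Run:
```python
from h import *
to(573.6,-43.1,103.5,-.4)
```

```text
shift cm [-0.03 -0.   -0.04] turn 0.004 | t 13.97 pos [574.  -42.9 103.5] rpy [-1.579 -0.014 -0.396] F [-3.9  0.8  9.2] w 31.0 q [-0.2   0.57  1.57 -0.01  0.99 -1.37]
```

Seated at the expected height with about 9 N of contact force. Release and lift.

Request:
apply_moves([
  [[0,0,0],0,5.5],
  [[0,0,0],0,5.5],
  [[0,-1,0],0,5.5],
  [[0,-5,0],0,5.5],
  [[0,-9,0],0,5.5],
])

```text
time: 14.6
tool_pos: [573.0, -41.7, 195.0]
tcp_rot: [-1.578, -0.014, -0.396]
contact_force: [0.4, -0.1, 0.0]
grip_width: 54.9
```

Run:
```python
from h import *
im,i=snap("w14")
cv2.imwrite("pics/s14.png",cv2.resize(vision.capture("scene")[200:330,300:450,::-1],None,fx=4,fy=4))
to(480,120,230,-.4)
```

```text
shift cm [-14.99  -3.53  11.25] turn 0.004 | t 14.7 pos [575.5 -42.1 199. ] rpy [-1.577 -0.024 -0.396] F [ 0.8 -0.1 -0.5] w 55.1 q [-0.2   0.46  1.46 -0.01  1.2  -1.37]
```

View pics/w14.png

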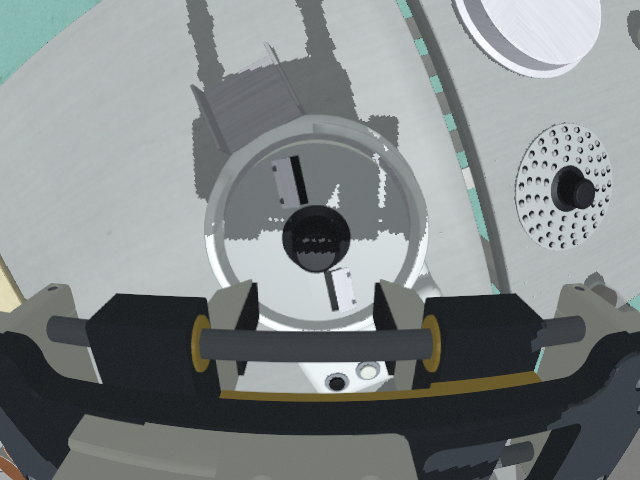

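View pics/s14.png

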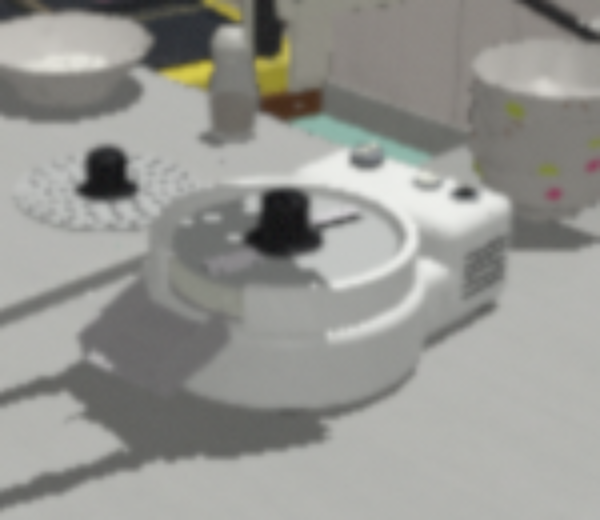

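Run:
```python
from h import *
to(440,155,215,-1.033)
```

```text
shift cm [-20.06  -2.16  12.95] turn 0.637 | t 14.7 pos [575.5 -42.1 199. ] rpy [-1.577 -0.024 -0.396] F [ 0.8 -0.1 -0.5] w 55.1 q [-0.2   0.46  1.46 -0.01  1.2  -1.37]
```

Request:
apply_moves([
  [[-4,-2,2.6],0.16,7.5],
  [[-8,-2,5.2],0.32,7.5],
  [[-12,-2,7.8],0.48,7.5],
  [[-16,-2,10.4],0.64,7.5],
  [[-20,-2,13],0.64,7.5],
])

```text
time: 15.32
tool_pos: [439.8, 156.3, 213.6]
tcp_rot: [-1.561, -0.023, -1.038]
contact_force: [1.1, -0.4, -0.4]
grip_width: 74.8
```

Request:
apply_moves([
  [[0,0,0],0,7.5],
  [[0,0,0],0,7.5],
])

```text
time: 15.58
tool_pos: [440.2, 156.2, 213.8]
tcp_rot: [-1.56, -0.023, -1.038]
contact_force: [-0.0, 0.1, 0.7]
grip_width: 75.4
```

Run:
```python
from h import *
im,i=snap("w15")
to(407,213,63,-1.033)
for n,p in [("ch",(407,213,88)),("cb",(445.4,236,0))]: print(n,proj("wrist",p,i))
```

```text
shift cm [-6.97 14.91 -0.14] turn -0.006 | t 15.62 pos [440.4 155.8 213.7] rpy [-1.56  -0.023 -1.039] F [-0.   0.4  0. ] w 75.2 q [ 0.19  0.25  1.73 -0.02  1.14 -0.34]
ch [313.64351914 142.60401649]
cb [360.26367767 136.79469301]
```

View pics/w15.png

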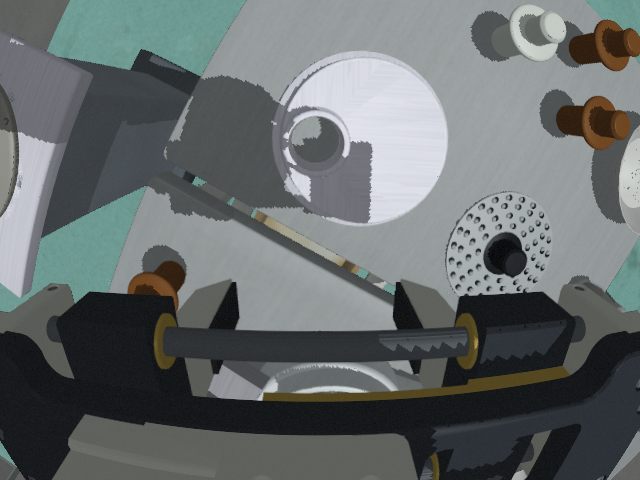

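Run:
```python
from h import *
im,i=load("w15")
crop(im,260,40,200,200,3.5,"pics/w15c.png")
```

```text
(no output)
```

View pics/w15c.png

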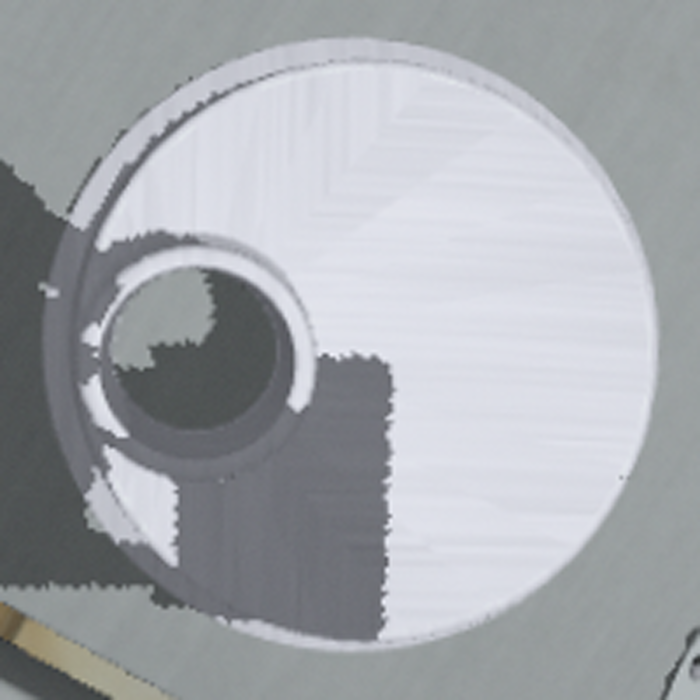

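Run:
```python
from h import *
im,i=load("w15")
a=atz("wrist",(316.7,142.1),88,i);b=atz("wrist",(364.1,140.7),38,i);print(a,b,np.hypot(*(b-a)[:2]),np.degrees(np.arctan2(*(b-a)[1::-1])))
to(a[0],a[1],63,-1.02)
```

```text
[408.68857977 214.41607491  88.        ] [444.76185104 233.92265953  38.        ] 41.00960550567735 28.40226085708191
shift cm [-7.01 14.91  0.08] turn -0.019 | t 15.62 pos [440.4 155.8 213.7] rpy [-1.56  -0.023 -1.039] F [-0.   0.4  0. ] w 75.2 q [ 0.19  0.25  1.73 -0.02  1.14 -0.34]
```

Request:
apply_moves([
  [[-4,3,0],0,7.8],
  [[-7,7,0],0,7.8],
  [[-7,9.5,0],0,7.8],
  [[-7,9.5,0],0,7.8],
  [[-7,9.5,0],0,7.8],
])

```text
time: 16.25
tool_pos: [408.2, 214.2, 118.0]
tcp_rot: [-1.559, -0.024, -1.04]
contact_force: [0.2, 1.1, -0.3]
grip_width: 77.7
```

Run:
```python
from h import *
im,i=snap("w16")
to(408.3,214,63,-1.039)
print(proj("wrist",(408.3,214,88),i))
```

```text
shift cm [-0.1   5.52 -0.08] turn -0.001 | t 16.3 pos [408.2 214.4 118.2] rpy [-1.558 -0.024 -1.04 ] F [0.6 0.6 0.6] w 78.1 q [ 0.33  0.37  1.87 -0.03  0.88 -0.18]
[314.15177133 287.15868346]
```

View pics/w16.png

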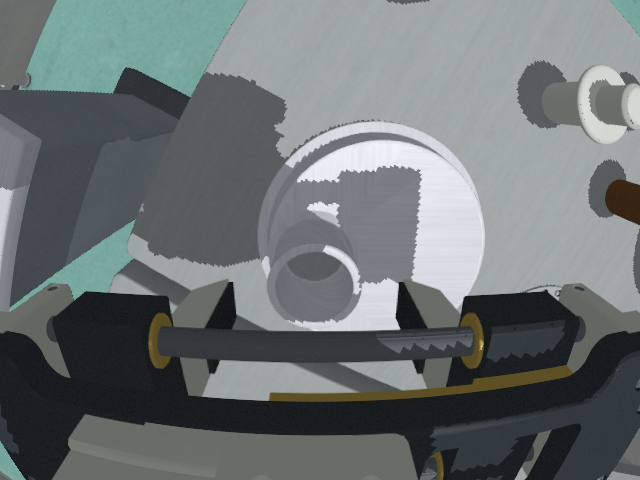

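Request:
apply_moves([
  [[-0.1,2,-0.1],0,7.8],
  [[-0.1,4,-0.1],0,7.8],
  [[-0.1,5.2,-0.1],0,7.8],
  [[-0.1,5.4,-0.1],0,7.8],
  [[-0.1,5.4,-0.1],0,4],
])

```text
time: 16.92
tool_pos: [408.6, 214.0, 64.7]
tcp_rot: [-1.557, -0.024, -1.04]
contact_force: [0.5, 0.5, 1.1]
grip_width: 72.2
```

Request:
apply_moves([
  [[0,0,0],0,4],
  [[0,0,0],0,4],
  [[0,0,0],0,4],
  [[0,0,0],0,4],
])

```text
time: 17.42
tool_pos: [408.6, 214.0, 65.1]
tcp_rot: [-1.557, -0.024, -1.04]
contact_force: [-0.7, -0.1, 5.7]
grip_width: 47.0
```

Run:
```python
from h import *
im,i=snap("w17")
to(408.3,214,63,-1.039)
```

```text
shift cm [-0.02  0.21 -0.02] turn -0.001 | t 17.48 pos [408.6 214.   65.1] rpy [-1.557 -0.024 -1.04 ] F [-2.  -0.4  6. ] w 47.0 q [ 0.33  0.46  1.93 -0.03  0.74 -0.18]
```

View pics/w17.png

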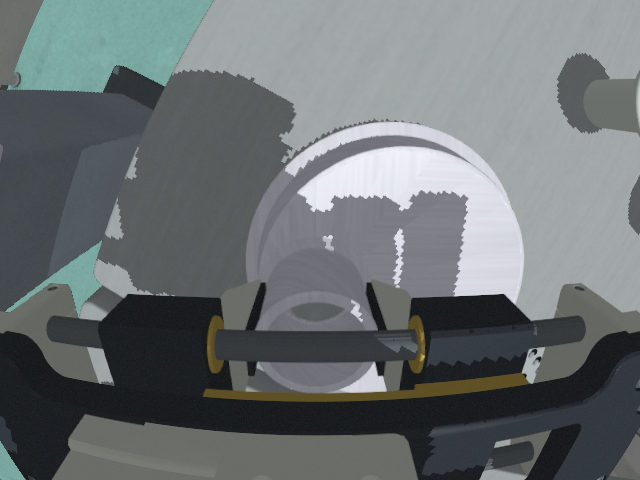

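Request:
apply_moves([
  [[0,-1,0],0,4],
  [[0,-4,0],0,4],
  [[0,-8,0],0,4],
  [[0,-11,0],0,4],
  [[0,-12,0],0,4],
])

```text
time: 18.1
tool_pos: [406.2, 215.9, 186.7]
tcp_rot: [-1.554, -0.025, -1.04]
contact_force: [-0.5, -0.7, -4.0]
grip_width: 46.9
```

Run:
```python
from h import *
im,i=snap("w18")
cv2.imwrite("pics/s18.png",cv2.resize(vision.capture("scene")[120:320,180:400,::-1],None,fx=3,fy=3))
to(540,40,200,-1.039)
```

```text
shift cm [21.98 -0.88  2.7 ] turn -0.001 | t 18.2 pos [405.8 215.7 185.5] rpy [-1.556 -0.024 -1.04 ] F [ 0.6  0.3 -3.7] w 46.7 q [ 0.34  0.27  1.79 -0.02  1.06 -0.18]
```

View pics/w18.png

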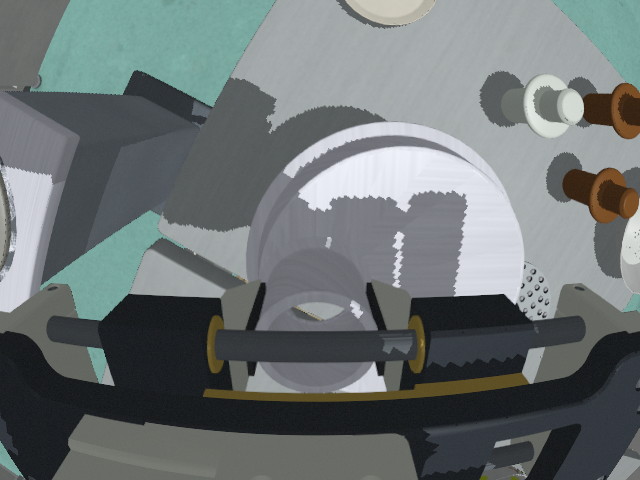

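View pics/s18.png

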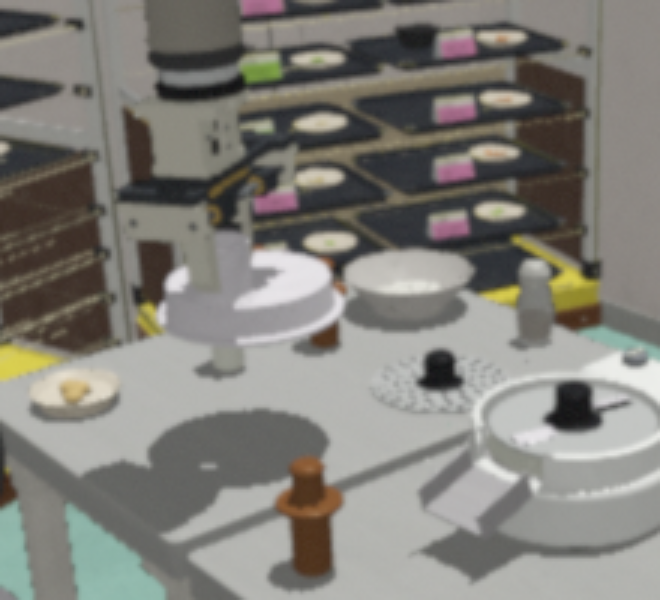

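Run:
```python
from h import *
im,i=load("w18")
crop(im,235,110,300,200,2.6,"pics/w18c.png")
```

```text
(no output)
```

View pics/w18c.png

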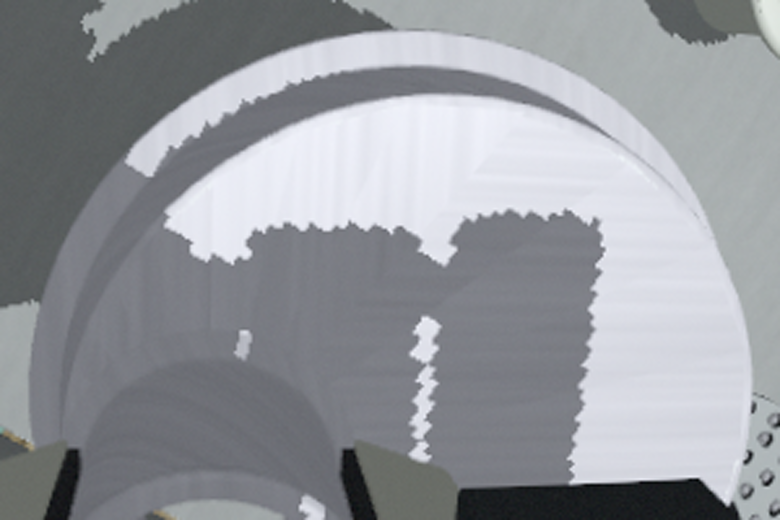

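```bash
cat >> h.py <<'E'
from scipy.optimize import least_squares
def fit(i,T,rpy,pts,o,s,h,r):
    R=Ro.from_euler('xyz',rpy).as_matrix();P=[]
    for a,b in pts:
        c,d=ray("wrist",(o[0]+(a+.5)/s-.5,o[1]+(b+.5)/s-.5),i);c=R.T@(c-T);d=R.T@d
        P.append((c+d*(h-c[1])/d[1])[[0,2]])
    P=np.array(P)
    f=least_squares(lambda q:np.hypot(*(P-q[:2]).T)-q[2],[0,0,r]);print("free",f.x.round(2),f.fun.round(1))
    f=least_squares(lambda q:np.hypot(*(P-q[:2]).T)-r,[0,0]);print("fixed",f.x.round(2));return f.x
E
python3 - <<'E'
from h import *
im,i=load("w18")
pts=[(30,380),(40,300),(78,220),(128,160),(210,95),(300,52),(410,31),(500,40),(590,80),(660,140),(705,210)]
T=np.array([406.1,215.8,186.4]);rpy=[-1.555,-.0245,-1.04]
for h in (54,56,58,60): fit(i,T,rpy,pts,(235,110),2.6,h,84)
E
```

```text
free [ 1.1  44.7  84.44] [-0.1  0.8  0.3 -0.5 -0.9 -0.5  0.4  0.9  0.4  0.  -0.7]
fixed [ 0.57 44.56]
free [ 1.92 45.15 85.29] [-0.1  0.8  0.3 -0.5 -0.9 -0.5  0.4  0.9  0.4  0.  -0.7]
fixed [ 0.36 44.73]
free [ 2.74 45.6  86.15] [-0.1  0.8  0.3 -0.6 -0.9 -0.5  0.4  0.9  0.4  0.  -0.7]
fixed [ 0.14 44.9 ]
free [ 3.56 46.05 87.01] [-0.1  0.8  0.3 -0.6 -1.  -0.5  0.4  0.9  0.5  0.  -0.7]
fixed [-0.07 45.06]
```

Run:
```python
from h import *
R=Ro.from_euler('xyz',bot.get_obs()['tcp_rot']).as_matrix()
v=R@np.array([.5,57,44.6]);print(v)
x,y=575.1-v[0],-42.7-v[1];print(x,y)
to(x,y,195,-1.039)
```

```text
[ 40.14471714  21.39275039 -56.29530989]
534.9552828551285 -64.09275038941588
shift cm [30.69 -0.25 -3.02] turn -0.001 | t 18.2 pos [405.8 215.7 185.5] rpy [-1.556 -0.024 -1.04 ] F [ 0.6  0.3 -3.7] w 46.7 q [ 0.34  0.27  1.79 -0.02  1.06 -0.18]
```

Request:
apply_moves([
  [[4,-1,-0.4],0,4],
  [[9,-1.5,-0.9],0,4],
  [[14,-1.5,-1.4],0,4],
  [[19,-1.5,-1.9],0,4],
  [[24,-1.5,-2.4],0,4],
])

```text
time: 18.82
tool_pos: [505.9, -4.6, 204.1]
tcp_rot: [-1.558, -0.022, -1.04]
contact_force: [0.9, 0.6, -2.9]
grip_width: 46.8
```

Run:
```python
from h import *
to(535,-64.1,165,-1.039)
```

```text
shift cm [ 6.51  4.04 -0.55] turn -0.001 | t 18.82 pos [505.9  -4.6 204.1] rpy [-1.558 -0.022 -1.04 ] F [ 0.9  0.6 -2.9] w 46.8 q [-0.16  0.33  1.65 -0.01  1.14 -0.68]
```

Request:
apply_moves([
  [[4,0,-0.3],0,4],
  [[6.5,0,-0.5],0,4],
  [[6.5,1.5,-0.5],0,4],
  [[6.5,3,-0.5],0,4],
  [[6.5,4,-0.5],0,4],
])

```text
time: 19.45
tool_pos: [534.1, -62.6, 163.4]
tcp_rot: [-1.561, -0.02, -1.039]
contact_force: [0.1, -0.0, -3.2]
grip_width: 47.2
```

Request:
apply_moves([
  [[0,0,0],0,4],
  [[0,0,0],0,4],
])

```text
time: 19.7
tool_pos: [534.0, -62.0, 163.5]
tcp_rot: [-1.56, -0.02, -1.038]
contact_force: [0.7, -0.2, -2.9]
grip_width: 46.8
```

Run:
```python
from h import *
im,i=snap("w19")
cv2.imwrite("pics/s19.png",cv2.resize(vision.capture("scene")[200:330,300:450,::-1],None,fx=4,fy=4))
R=Ro.from_euler('xyz',bot.get_obs()['tcp_rot']).as_matrix()
v=R@np.array([.5,57,44.6])
x,y=575.1-v[0],-42.7-v[1];print(x,y)
to(x,y,142.1,-1.039)
```

```text
535.280791417726 -64.22120653839019
shift cm [ 0.16  2.19 -0.04] turn 0.0 | t 19.8 pos [534.4 -62.4 163.9] rpy [-1.56  -0.021 -1.039] F [ 0.7  0.1 -3.1] w 47.2 q [-0.25  0.43  1.62 -0.01  1.07 -0.78]
```

View pics/w19.png

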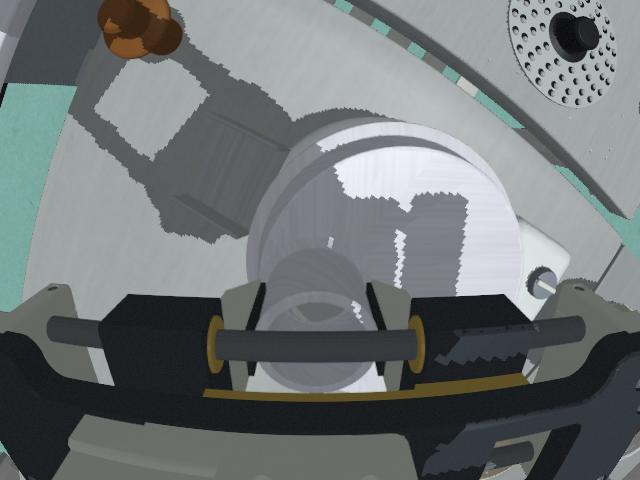

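View pics/s19.png

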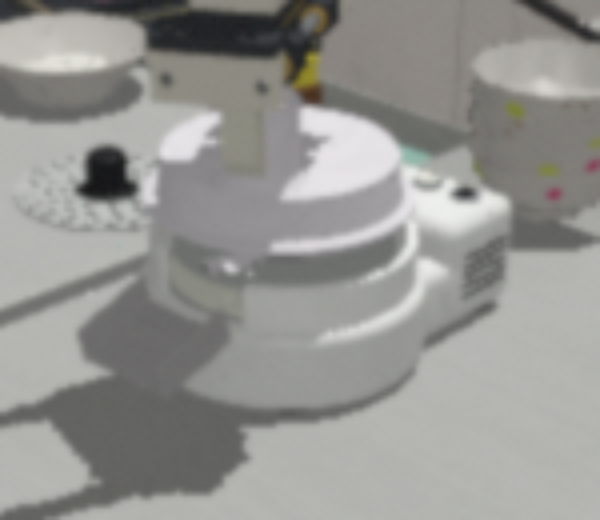

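Request:
apply_moves([
  [[0.2,0,0],0,4],
  [[0.2,0.6,0],0,4],
  [[0.2,1.1,0],0,4],
  [[0.2,1.5,0],0,4],
  [[0.2,1.7,0],0,4],
])

```text
time: 20.42
tool_pos: [535.6, -64.3, 146.5]
tcp_rot: [-1.56, -0.02, -1.039]
contact_force: [-0.2, 0.2, -3.6]
grip_width: 47.2
```

Run:
```python
from h import *
to(535.2,-64.2,142.1,-1.039)
```

```text
shift cm [-0.03  0.44 -0.04] turn 0.0 | t 20.43 pos [535.6 -64.3 146.5] rpy [-1.56  -0.02  -1.039] F [-0.2  0.2 -3.6] w 47.2 q [-0.26  0.45  1.64 -0.01  1.03 -0.79]
```

No contact force, so the spigot (lower edge at about 81.4) seems to be entering. Continue.

Request:
apply_moves([
  [[0,0.15,0],0,4],
  [[0,0.3,0],0,4],
  [[0,0.4,0],0,4],
  [[0,0.45,0],0,4],
  [[0,0.5,0],0,4],
])

```text
time: 21.05
tool_pos: [535.7, -64.3, 141.5]
tcp_rot: [-1.56, -0.02, -1.039]
contact_force: [0.4, 0.7, -3.8]
grip_width: 46.6
```

Run:
```python
from h import *
to(535.2,-64.2,142.1,-1.039)
cv2.imwrite("pics/s20.png",cv2.resize(vision.capture("scene")[200:330,300:450,::-1],None,fx=4,fy=4))
```

```text
shift cm [-0.04 -0.06 -0.04] turn 0.0 | t 21.05 pos [535.7 -64.3 141.5] rpy [-1.56  -0.02  -1.039] F [ 0.4  0.7 -3.8] w 46.6 q [-0.26  0.46  1.64 -0.01  1.02 -0.79]
```

View pics/s20.png

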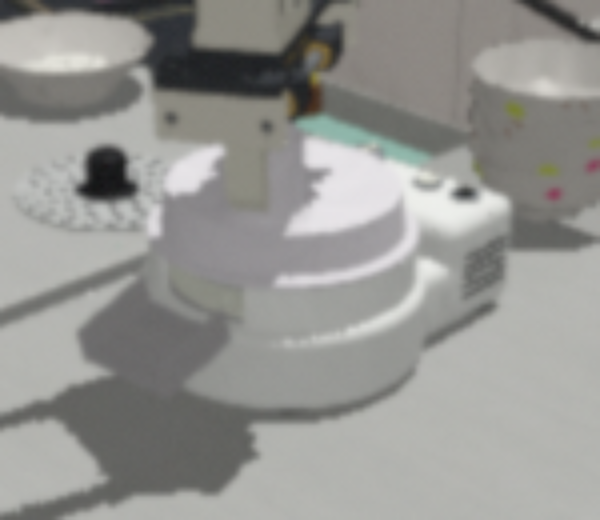

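Request:
apply_moves([
  [[0,0.1,0],0,4],
  [[0,0.2,0],0,4],
  [[0,0.2,0],0,4],
])

```text
time: 21.48
tool_pos: [535.8, -64.3, 141.1]
tcp_rot: [-1.559, -0.021, -1.038]
contact_force: [-4.1, 1.7, 9.7]
grip_width: 46.9
```

Contact at the expected height. Release and lift.

Request:
apply_moves([
  [[0,0,0],0,7.8],
  [[0,0,0],0,7.8],
  [[0,-2,0],0,7.8],
  [[0,-6,0],0,7.8],
  [[0,-9,0],0,7.8],
])

```text
time: 22.1
tool_pos: [534.3, -63.3, 232.5]
tcp_rot: [-1.558, -0.022, -1.038]
contact_force: [0.0, -0.1, -0.0]
grip_width: 77.8
```

Request:
apply_moves([
  [[0,0,0],0,7.8],
  [[0,0,0],0,7.8],
])

```text
time: 22.35
tool_pos: [534.0, -63.3, 231.6]
tcp_rot: [-1.559, -0.021, -1.039]
contact_force: [0.2, 0.3, -0.4]
grip_width: 78.3
```

Run:
```python
from h import *
im,i=snap("w21")
s=vision.capture("scene")[200:330,300:450,::-1]
cv2.imwrite("pics/s21.png",cv2.resize(s,None,fx=4,fy=4))
print(proj("wrist",(537,-65,165),i))
to(500,330,240,-1.04)
```

```text
[316.52526307 264.96139016]
shift cm [-35.56  -1.43  17.06] turn 0.001 | t 22.45 pos [533.7 -63.1 231. ] rpy [-1.56  -0.02  -1.039] F [-1.  -0.3  0.1] w 78.1 q [-0.26  0.36  1.52 -0.01  1.24 -0.79]
```

View pics/w21.png

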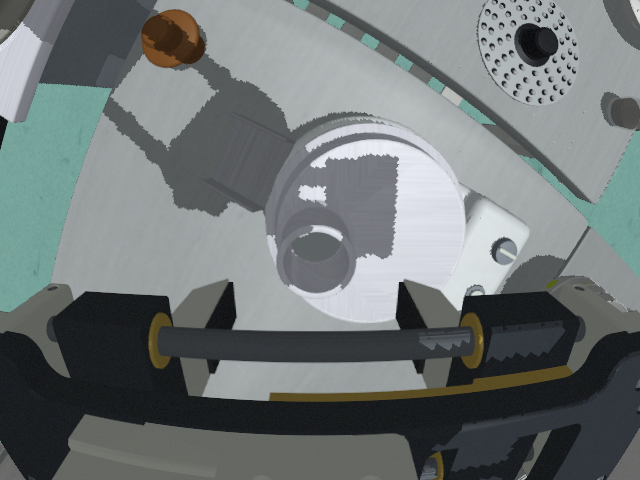

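View pics/s21.png

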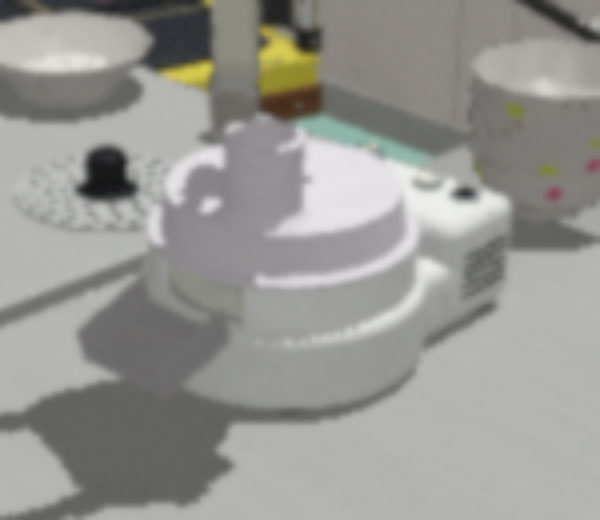

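Run:
```python
from h import *
im,i=load("w21")
crop(im,255,110,220,220,3.5,"pics/w21c.png")
```

```text
(no output)
```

View pics/w21c.png

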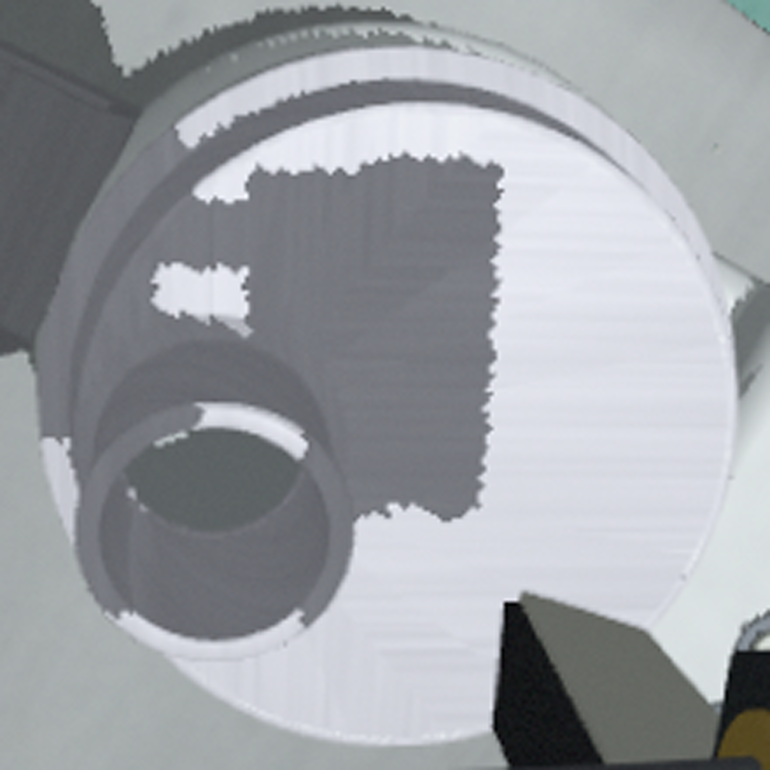

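Run:
```python
from h import *
im,i=load("w21")
print(atz("wrist",(316.1,261.5),165,i))
to(490,330,235,-.6)
```

```text
[535.63257821 -63.18623202 165.        ]
shift cm [-36.08  -0.95  16.19] turn -0.439 | t 22.45 pos [533.7 -63.1 231. ] rpy [-1.56  -0.02  -1.039] F [-1.  -0.3  0.1] w 78.1 q [-0.26  0.36  1.52 -0.01  1.24 -0.79]
```

Request:
apply_moves([
  [[-5.5,-1,2.5],-0.11,5],
  [[-11,-1,5],-0.22,5],
  [[-16.5,-1,7.5],-0.33,5],
  [[-22,-1,10],-0.44,5],
  [[-27.5,-1,12.5],-0.44,5],
])

```text
time: 23.08
tool_pos: [501.0, 239.1, 235.6]
tcp_rot: [-1.571, -0.022, -0.597]
contact_force: [1.7, -0.0, 0.0]
grip_width: 50.3
```

Run:
```python
from h import *
to(550,360,200,-.6)
```

```text
shift cm [-2.82  3.5  12.76] turn 0.003 | t 23.07 pos [501.  239.1 235.6] rpy [-1.571 -0.022 -0.597] F [ 1.7 -0.   0. ] w 50.3 q [ 0.32  0.4   1.46 -0.02  1.28 -0.65]
```

Request:
apply_moves([
  [[-1,1,5],0,5],
  [[-2,2,10],0,5],
  [[-2.8,3.5,12.8],0,5],
  [[-2.8,3.5,12.8],0,5],
  [[-2.8,3.5,12.8],0,5],
])

```text
time: 23.7
tool_pos: [550.1, 359.5, 199.2]
tcp_rot: [-1.573, -0.021, -0.597]
contact_force: [0.7, 0.0, 0.0]
grip_width: 50.0
```

Run:
```python
from h import *
im,i=snap("w22")
to(516.5,405,80,-.6)
print(proj("wrist",(516.5,405,94),i),proj("wrist",(516.5,405,63),i))
```

```text
shift cm [-5.63 11.87  1.88] turn 0.002 | t 23.75 pos [550.3 359.3 199.9] rpy [-1.572 -0.022 -0.598] F [-0.4  0.7 -0.1] w 50.4 q [ 0.47  0.61  1.19 -0.02  1.33 -0.5 ]
[343.510003   163.42190521] [340.54750572 158.52958624]
```

View pics/w22.png

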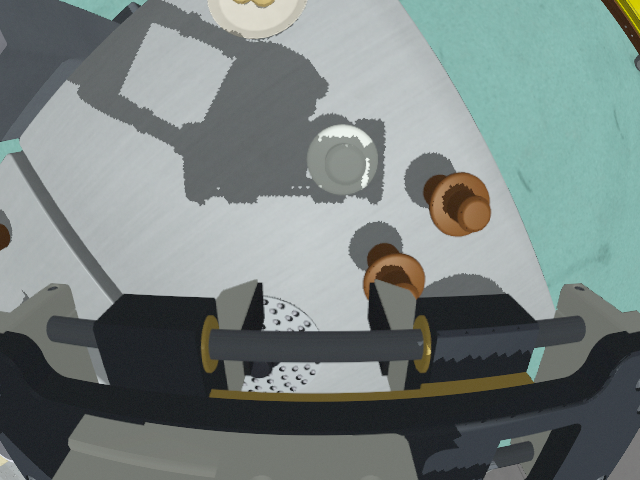

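Run:
```python
from h import *
im,i=load("w22")
crop(im,295,110,100,100,6,"pics/w22c.png")
```

```text
(no output)
```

View pics/w22c.png

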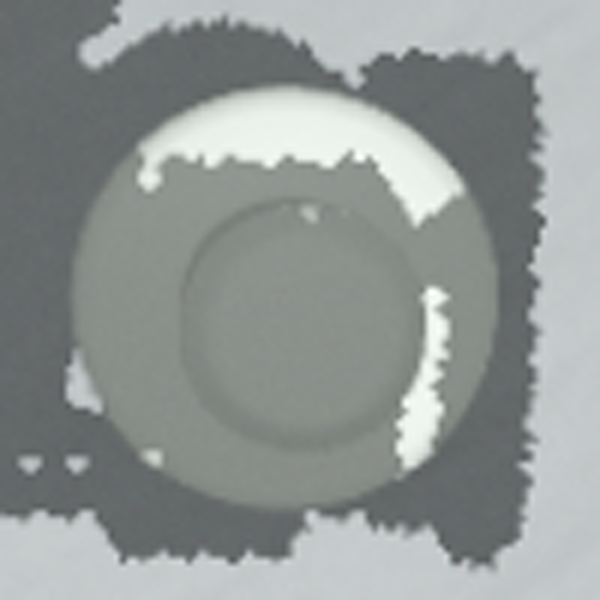

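Run:
```python
from h import *
im,i=load("w22")
a=atz("wrist",(345.2,163.6),94,i);b=atz("wrist",(342.1,159.1),62,i);print(a,b)
to(*((a+b)/2)[:2],80,-.6)
```

```text
[517.22389366 405.87157657  94.        ] [517.62995065 405.72492114  62.        ]
shift cm [-5.59 11.87  2.  ] turn 0.002 | t 23.75 pos [550.3 359.3 199.9] rpy [-1.572 -0.022 -0.598] F [-0.4  0.7 -0.1] w 50.4 q [ 0.47  0.61  1.19 -0.02  1.33 -0.5 ]
```

Request:
apply_moves([
  [[-4,2,1.5],0,5],
  [[-5.6,4,2],0,5],
  [[-5.6,7,2],0,5],
  [[-5.6,9,2],0,5],
  [[-5.6,9,2],0,5],
])

```text
time: 24.38
tool_pos: [516.4, 404.8, 108.0]
tcp_rot: [-1.574, -0.021, -0.599]
contact_force: [-0.7, 0.8, 1.4]
grip_width: 49.8
```

Run:
```python
from h import *
im,i=snap("w23")
to(517.3,405.7,80,-.6)
print(proj("wrist",(517.3,405.7,94),i))
```

```text
shift cm [-0.06  2.93  0.04] turn 0.001 | t 24.43 pos [517.1 405.4 109.3] rpy [-1.572 -0.022 -0.599] F [ 0.1 -0.   0.7] w 50.2 q [ 0.56  0.69  1.3  -0.02  1.14 -0.4 ]
[317.58027175 301.73866057]
```

View pics/w23.png

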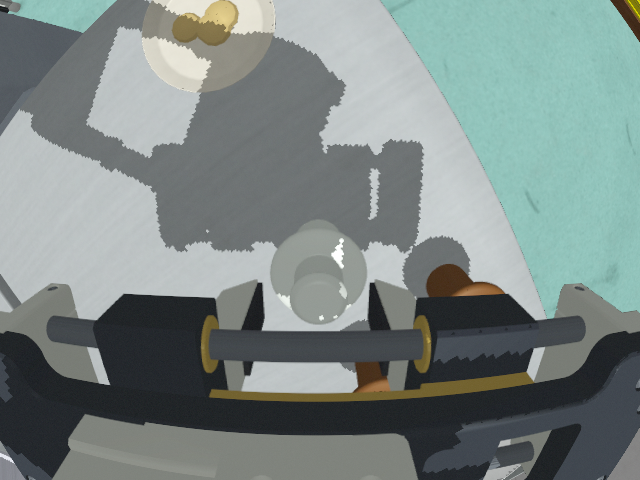

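Request:
apply_moves([
  [[0,1.5,0],0,5],
  [[0,2.5,0],0,5],
  [[0,2.8,0],0,5],
  [[0,2.8,0],0,2],
  [[0,2.8,0],0,2],
])

```text
time: 25.05
tool_pos: [517.8, 405.2, 81.6]
tcp_rot: [-1.571, -0.022, -0.599]
contact_force: [-0.4, 0.0, 0.1]
grip_width: 34.4
```

Request:
apply_moves([
  [[0,0,0],0,2],
  [[0,0,0],0,2],
  [[0,0,0],0,2],
])

```text
time: 25.42
tool_pos: [517.9, 405.3, 81.9]
tcp_rot: [-1.571, -0.022, -0.599]
contact_force: [-0.7, 0.3, 0.5]
grip_width: 26.3
```

Request:
apply_moves([
  [[0,-1,0],0,2],
  [[0,-6,0],0,2],
  [[0,-12,0],0,2],
  [[0,-18,0],0,2],
  [[0,-20,0],0,2],
])

```text
time: 26.05
tool_pos: [515.0, 408.5, 287.8]
tcp_rot: [-1.563, -0.025, -0.599]
contact_force: [0.1, -1.1, -1.8]
grip_width: 26.1
```

Request:
apply_moves([
  [[0,0,0],0,2],
])

```text
time: 26.18
tool_pos: [515.3, 408.7, 290.0]
tcp_rot: [-1.56, -0.027, -0.599]
contact_force: [0.5, 0.4, -1.7]
grip_width: 26.3
```

Run:
```python
from h import *
im,i=snap("w24")
to(640,-100,282,-.6)
```

```text
shift cm [ 38.95   1.4  -34.98] turn 0.001 | t 26.23 pos [515.2 408.6 289.1] rpy [-1.561 -0.026 -0.599] F [-0.1 -0.  -1.2] w 26.5 q [ 0.56  0.56  1.04 -0.02  1.52 -0.41]
```

View pics/w24.png

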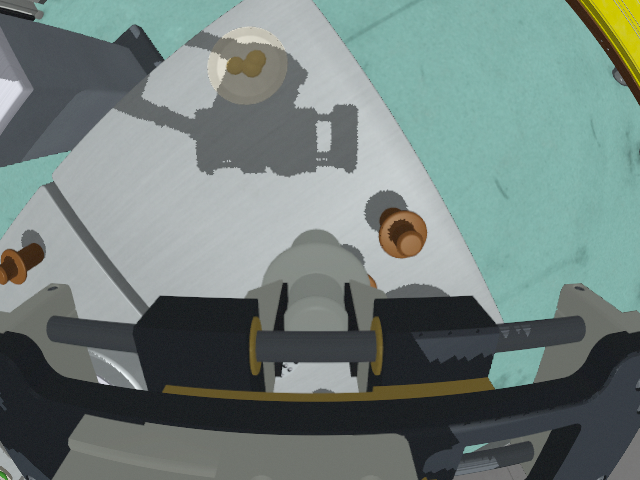

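Request:
apply_moves([
  [[5,0.5,-4.5],0,2],
  [[10,0.8,-9],0,2],
  [[15,1,-13.5],0,2],
  [[19.5,1.2,-17.5],0,2],
  [[24,1.4,-21.5],0,2],
])

```text
time: 26.85
tool_pos: [589.6, 103.3, 277.7]
tcp_rot: [-1.563, -0.024, -0.599]
contact_force: [1.0, 0.4, -1.3]
grip_width: 26.3
```

Run:
```python
from h import *
to(626,-126,285,-.6)
```

```text
shift cm [ 15.94  -0.48 -16.88] turn 0.001 | t 26.85 pos [589.6 103.3 277.7] rpy [-1.563 -0.024 -0.599] F [ 1.   0.4 -1.3] w 26.3 q [ 0.05  0.44  1.27 -0.01  1.41 -0.92]
```

Request:
apply_moves([
  [[5,-0.2,-5.3],0,2],
  [[10,-0.4,-10.6],0,2],
  [[16,-0.5,-16.9],0,2],
  [[16,-0.5,-16.9],0,2],
  [[16,-0.5,-16.9],0,2],
])

```text
time: 27.48
tool_pos: [625.8, -130.2, 282.6]
tcp_rot: [-1.564, -0.021, -0.604]
contact_force: [0.9, 0.5, -0.9]
grip_width: 26.5
```

Run:
```python
from h import *
im,i=snap("w25")
to(536,-64.2,262,-.6)
print(proj("wrist",(536,-64.2,165),i))
crop(im,240,10,160,140,5,"pics/w25c.png")
R=Ro.from_euler('xyz',bot.get_obs()['tcp_rot']).as_matrix()
R0=Ro.from_euler('xyz',[-1.571,-.022,-.599]).as_matrix()
for v in ([-.3,.2,-81.9],[-.3,.2,-24]): print(R@R0.T@np.array(v))
```

```text
shift cm [-11.05   1.87   0.16] turn -0.002 | t 27.52 pos [ 625.7 -127.9  283. ] rpy [-1.564 -0.02  -0.602] F [ 0.2 -0.3 -1.6] w 26.2 q [-0.32  0.52  1.12  0.    1.47 -1.29]
[318.84509123  78.20859265]
[-6.52310026e-02  7.80940993e-01 -8.18970444e+01]
[ -0.23082751   0.37080051 -23.99873383]
```

View pics/w25c.png

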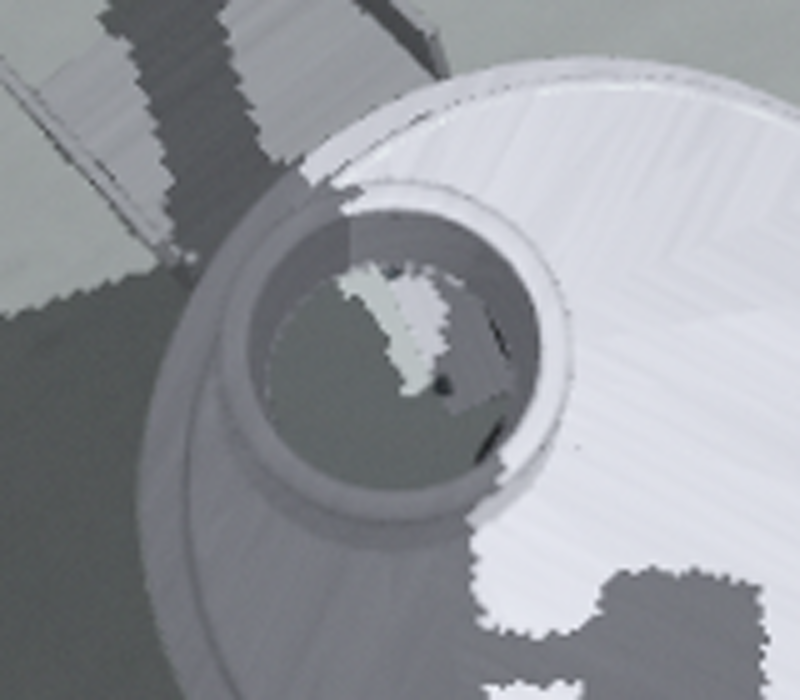

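Run:
```python
from h import *
to(536.4,-65.2,258,-.6)
```

```text
shift cm [-10.97   2.27   0.1 ] turn -0.002 | t 27.52 pos [ 625.7 -127.9  283. ] rpy [-1.564 -0.02  -0.602] F [ 0.2 -0.3 -1.6] w 26.2 q [-0.32  0.52  1.12  0.    1.47 -1.29]
```

Request:
apply_moves([
  [[-5,0,0.1],0,2],
  [[-9,0.5,0.1],0,2],
  [[-11,1,0.1],0,2],
  [[-11,2,0.1],0,2],
  [[-11,2.2,0.1],0,2],
])

```text
time: 28.15
tool_pos: [536.1, -64.4, 257.6]
tcp_rot: [-1.564, -0.019, -0.601]
contact_force: [-0.5, 0.1, -2.2]
grip_width: 26.3
```

Request:
apply_moves([
  [[0,0,0],0,2],
])

```text
time: 28.28
tool_pos: [536.6, -64.6, 257.1]
tcp_rot: [-1.564, -0.018, -0.601]
contact_force: [0.0, 0.2, -0.8]
grip_width: 26.3
```

Run:
```python
from h import *
s=vision.capture("scene")[140:300,300:450,::-1]
cv2.imwrite("pics/s26.png",cv2.resize(s,None,fx=4,fy=4,interpolation=2))
print(proj("scene",(536.4,-64.5,165)))
to(536.4,-65.2,189,-.6)
```

```text
[365.80716917 231.74155623]
shift cm [-0.11  6.81 -0.11] turn -0.001 | t 28.32 pos [536.6 -64.6 257.1] rpy [-1.564 -0.018 -0.601] F [-0.1  0.7 -1.3] w 26.5 q [-0.26  0.35  1.47  0.    1.3  -1.23]
```

View pics/s26.png

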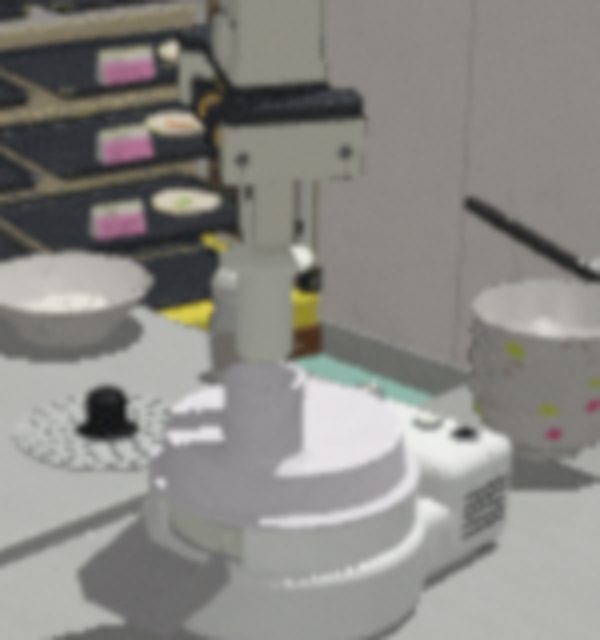

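The foot is centred over the chute (columns about 264 and 263 in the crop). Descend.

Request:
apply_moves([
  [[-0.1,0.5,-0.1],0,2],
  [[-0.1,1,-0.1],0,2],
  [[-0.1,1.5,-0.1],0,2],
  [[-0.1,2.1,-0.1],0,2],
  [[-0.1,2.7,-0.1],0,2],
])

```text
time: 28.95
tool_pos: [535.7, -65.0, 229.6]
tcp_rot: [-1.564, -0.018, -0.601]
contact_force: [0.1, 0.5, -1.3]
grip_width: 26.4
```

Request:
apply_moves([
  [[0,0.7,0],0,2],
  [[0,1.4,0],0,2],
  [[0,2.1,0],0,2],
  [[0,2.8,0],0,2],
  [[0,3.3,0],0,2],
])

```text
time: 29.58
tool_pos: [536.3, -65.1, 196.1]
tcp_rot: [-1.564, -0.018, -0.601]
contact_force: [-0.5, -0.3, -0.7]
grip_width: 26.3
```

Run:
```python
from h import *
s=vision.capture("scene")[140:300,300:450,::-1]
cv2.imwrite("pics/s27.png",cv2.resize(s,None,fx=4,fy=4,interpolation=2))
to(536.4,-65.2,189,-.6)
```

```text
shift cm [0.03 0.66 0.01] turn -0.001 | t 29.62 pos [536.  -65.1 195.6] rpy [-1.565 -0.017 -0.601] F [-0.3 -0.2 -2.5] w 26.4 q [-0.26  0.4   1.57  0.    1.16 -1.23]
```

View pics/s27.png

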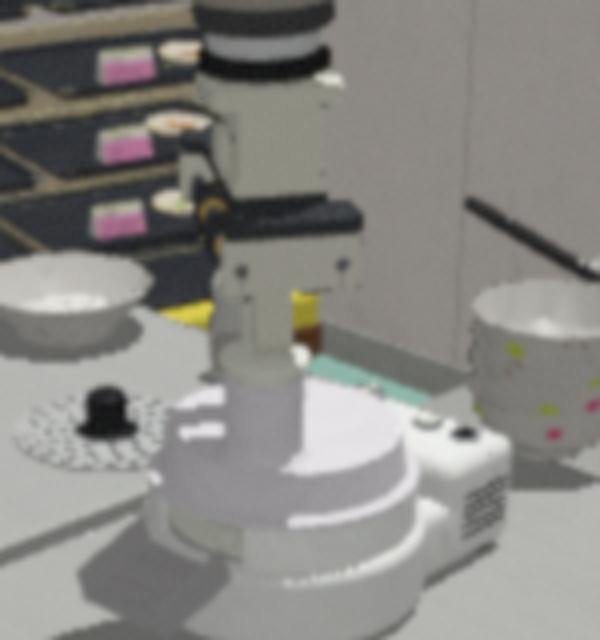

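Request:
apply_moves([
  [[0,0.3,0],0,2],
  [[0,0.5,0],0,2],
  [[0,0.7,0],0,2],
  [[0,0.7,0],0,2],
])

```text
time: 30.12
tool_pos: [536.1, -65.1, 188.5]
tcp_rot: [-1.565, -0.017, -0.601]
contact_force: [0.5, 0.5, -0.6]
grip_width: 26.4
```

Request:
apply_moves([
  [[0,0.1,0],0,2],
  [[0,0.2,0],0,2],
  [[0,0.2,0],0,2],
])

```text
time: 30.5
tool_pos: [536.3, -65.1, 187.8]
tcp_rot: [-1.564, -0.018, -0.601]
contact_force: [-2.2, 1.2, 7.9]
grip_width: 26.6
```

Flange contact. Release and lift clear.

Request:
apply_moves([
  [[0,0,0],0,5],
  [[0,0,0],0,5],
  [[0,-1,0],0,5],
  [[0,-5,0],0,5],
  [[0,-10,0],0,5],
])

```text
time: 31.12
tool_pos: [534.0, -64.5, 288.6]
tcp_rot: [-1.565, -0.016, -0.601]
contact_force: [0.0, -0.2, 0.6]
grip_width: 49.9
```

Request:
apply_moves([
  [[-4,-2,4],0,5],
  [[-8,-2,8],0,5],
  [[-12,-2,12],0,5],
  [[-12,-2,12],0,5],
])

```text
time: 31.62
tool_pos: [501.6, 105.7, 308.2]
tcp_rot: [-1.564, -0.016, -0.596]
contact_force: [0.1, -0.5, 0.3]
grip_width: 50.2
```

Run:
```python
from h import *
s=vision.capture("scene")[140:300,300:450,::-1]
t=vision.capture("top")[100:320,120:520,::-1]
cv2.imwrite("pics/s28.png",cv2.resize(s,None,fx=3.7,fy=3.7,interpolation=2))
cv2.imwrite("pics/t28.png",cv2.resize(t,None,fx=2,fy=2,interpolation=2))
for z in (165,170,201): print(z,proj("scene",(536.4,-64.5,z)))
to(536,-65,200)
```

```text
165 [365.80716917 231.74155623]
170 [365.83090627 229.7689775 ]
201 [365.9799464  217.38358148]
shift cm [ 12.03  10.92 -12.01] turn 0 | t 31.73 pos [502.5 102.6 307.9] rpy [-1.565 -0.017 -0.599] F [-0.  -1.  -0.1] w 49.8 q [ 0.06  0.27  1.45 -0.01  1.41 -0.92]
```

View pics/s28.png

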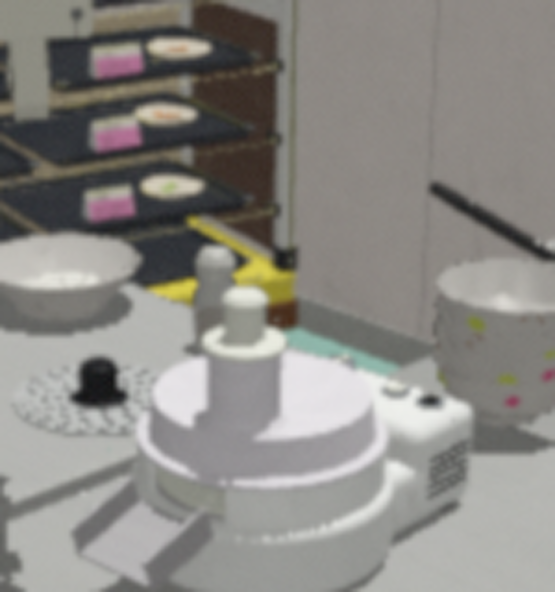

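View pics/t28.png

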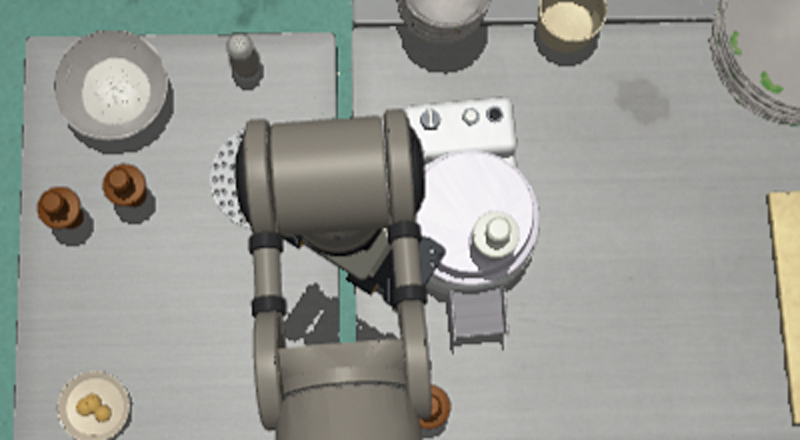

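Run:
```python
from plant import order
print(order.close_job())
```

```text
the job is handed in; nothing more can be done
None
```

The slicing machine is assembled and handed in at about 32 s of the 125 s allowed, in the order asked:

| Step | Part | Tool height at contact | Force |
|---|---|---|---|
| 1 | White ejector, down on the drive shaft | 80.9 mm (expected 80.9) | 11 N |
| 2 | Two-blade slicing disc, over the ejector's hub | 103.5 mm (expected 103.6) | 9 N |
| 3 | Cover, in the rim of the bowl | 141.1 mm (expected 142.1) | 10 N |
| 4 | White pusher, in the chute down to its flange | 187.8 mm (expected 189) | 8 N |

**Final pictures:** the cover is level and centred on the bowl. The pusher is upright with its flange on the chute's top, and the gripper is open and clear of everything. I did not move the grating disc or the brown look-alikes.

**What disagreed:**
- The scene camera shows the pusher's flange and knob about 2.5 pixels lower than I calculated. It showed the chute's top the same amount low before the pusher went in, so I take this as calibration error rather than a bad fit.
- The tool picked up a tilt of about 1° along the way, with no visible effect on the fits.
- The cover and pusher met contact about 1 mm lower than expected, probably from slipping slightly in the grip when lifted.

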